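# Sieve the worn grinding cylinders out of a mill charge

### The arm

A 6-joint arm with a two-finger parallel gripper is mounted at the origin on a cart in front of the work surface, level with it; the furniture and walls round the work are solid. World frame = base frame: x ahead of the robot, y to its left, z up, the work surface at z = 0. Lengths are in mm, angles in rad, forces in N, time in s.
With the tool pointing down it reaches from about 225 to 725 mm from the base axis. Payload 3.1 kg.
Tool frame: the origin (TCP) lies on the centre line of the jaws, within the pads' length; the fingertips stand 14 mm ahead of it and the grasp point (between the pads) lies 5 mm behind it; z points along the fingers, y is the line along which they close (so a half turn about z gives the same grasp; the last joint's range is limited). The gripper opens to 85 mm and grips with 20 to 120 N. Pads are 22 mm wide; open, the fingers measure 114 mm over their backs; the gripper's body (76 mm by 85 mm) begins 54 mm behind the grasp point. The pads swing forward as they close: fully open they stand 13 mm farther back than shut.
Start: joints at [-1.413, 0.048, 0.099, 1.622, 0, 1.443], TCP at [147.996, -503.701, 245.312] pointing down, gripper open.
Joint ranges: [-2.91, 2.91], [-0.99, 1.94], [-1.21, 1.42], [-2.12, 2.29], [-1.49, 1.47], [-3.14, 3.14]. Speed limits (rad/s): [2.79, 2.79, 3.14, 3.14, 3.14, 3.14].

### API

Orientations are given as a unit quaternion [x, y, z, w].
In Python, from station import state, capture, camera_info, sign_off, recognise gives the robot as it stands.
- The arm moves only by the tool arm_command, never from a script. Its argument "rows" is text: rows parted by semicolons, each of 7 numbers parted by spaces: the turn, a rotation vector about the tool's x, y, z in rad, then the shift along the tool's x, y, z in cm, then the opening, from -1 (shut) to 1 (fully open), so that 0 is half open. In form: wx wy wz tx ty tz claw; .... A call has 1 to 12 rows; each row shifts and turns the commanded pose from where the row before left it, along the tool's axes as they then stand; what a row does not reach is not made up. A row lasts 1/12 s, in which the tool goes at most 41.7 mm and 7.16 degrees, less where a joint would pass 70% of its speed; a pose out of reach is approached as far as the arm can. A call is refused whole if a number of a shift passes 4.17 or a number of a turn 0.125, either way. A call with a gripper value outside its range is refused whole. The fingers move at their own pace and stop on an object; the grip force is fixed at half the most. Time passes only in rows, so rows that do not move let the fingers close. It gives the time, the measured TCP pose, the force, the opening and the grip force at its end, in the units of the state.
- state(): the state, without advancing time (a new reading comes with each control period).
- capture(name): name is "scene" or "top"; returns the picture (420x560x3 uint8, blue, green, red); there is no depth.
- camera_info(name): a dict with "K" (3x3 intrinsics, pixels), "R" (3x3) and "t" (3): a world point X has camera coordinates R X + t. Camera axes: x right, y down, z forward; pixel columns grow to the right and rows downward; lengths in mm; the calibration is good to about 2 mm. A picture is of the moment at which its call begins. camera_info takes no time and is no camera call.
- sign_off(): hands the job in; it is judged then, once.
Trained networks look in the newest picture that a camera, given by its name, has taken for a name from the list of things; names that differ only in an ending like _2 or _b are one class to them, and where a whole thing is asked for, a point or a joint stands for the part that bears it (a point fixed in the world has none). Each returns a list of dicts, best first, with "confidence" (0 to 1); they miss things now and then, are a little off and sometimes report something else, mostly with a low value. They report only what shows in the picture. A call takes as long as a camera call. They do not tell look-alikes from the thing itself.
- recognise(camera, query): "centre" ([x, y, z] in mm, in world coordinates, good to about 4 mm: the middle of the surface that is visible of it).
The state is a dict: "clock": time; "joints": joint angles; "qd": joint speeds; "tau": joint torques, N m; "ee_pos": TCP position; "eef_rot": TCP orientation; "ft_force": force on the tool from outside, world axes, zero at the start; "wrist_torque": the same for the moment, N m; "finger_gap": finger opening in mm; "gripper_force": force on a finger pad.
Only numpy, scipy, OpenCV 4.12 (cv2) and the standard library are available. Lean on these libraries where they do the work, as an engineer would, in place of code of your own. Each camera call takes 0.05 s, during which the arm holds its last target. There are 200 camera calls.

### The job

Take the sieve by its grip and, keeping it down on the receiver's ledges, slide it gently against the sprung buffer at the left end and then the one at the right, pressing each in a couple of millimetres, to feel out its stroke; then shake it side to side between them, without ramming them to their stops and without lifting it, until all five small worn grinding cylinders have dropped through. Then lift the sieve out with the three full-size cylinders in it, seat it gently, flat and fully home, in the empty shallow tray and let go, leaving the small ones in the receiver and the other things on the bench where they are.

Things in the scene. Friction and masses are not known exactly. Their poses are not given: they have to be found in the camera images.
- sieve: loose square steel sieve, 106 x 106 mm outside, walls 34 mm high and 3.5 mm thick, 0.4 to 0.75 kg, open at the top. A bail stands over it: flat legs on the outside of the middle of its two x walls (out to x = +-56 mm, from 18 mm above the underside up) carry the grip. Origin: centre of the underside; x along the grip, y across it, z up
- sieve_grip (a point): middle of the sieve's black grip, a bar 70 mm long along the sieve's x, 14 mm wide along y and 30 mm tall, centred 78 mm above the sieve's underside, nothing beside it; to be pinched from above across its 14 mm width (along the sieve's y)
- sieve_plate (a point): middle of the top of the sieve's flat floor, 5 mm above its underside: a plate with 5 x 5 square holes of 15 mm, 4 mm apart. Slow or short motion leaves the small cylinders bridging the holes' corners; quick strokes over the whole free travel between the buffers, about 4 a second, jolt them along until each drops through, in 3 to 15 s
- receiver: fixed steel pan with screw lugs; the sieve stands in it at the start. Origin: centre of its underside on the bench; x along its short side, y along its long side (the shaking direction), z up. Inside 110 mm (x) x 176 mm (y), floor 4 mm above the bench; x walls 48 mm, end walls 66 mm high
- ledge (a point): middle between the receiver's two ledges, 35 mm above the bench. The ledges run along y on the x walls, 6 mm wide, and carry the sieve's underside, which slides on them with 2 to 6 N of friction (a press of over 60 N on them, is too hard) and 2 mm of play either way along x
- buffer_left (a joint): how far the sprung rubber buffer at the receiver's +y end is pressed in, m: 0 free, 0.007 hard against its stop, 3 N per mm. Its face is 70 mm wide, 50 to 64 mm above the bench. Both buffers are screwed in or out by the last user: the sieve can slide 7 to 20 mm from the receiver's middle to either one, different at each end, to be found by feel. Past 0.006 it is rammed
- buffer_right (a joint): the same for the buffer at the receiver's -y end
- tray: fixed empty shallow steel tray, the sieve's place afterwards. Origin: centre of its underside on the bench; sides along its x and y, z up. 126 mm square base, inside 110 x 110 mm (2 mm clearance on each side of the sieve), upright rim to 12 mm and above it a flared lip to 17 mm over the bench
- tray_floor (a point): middle of the tray's floor, 3 mm above the bench. Fully home, the sieve's underside lies on it, in any of the four square-on directions. A push of more than 40 N on the tray is too hard
- worn_0_center (a point): small worn steel grinding cylinder, 12 mm diameter x 6 mm, loose; this point is its middle. Lies on the perforated floor until shaken through a hole; on the receiver's floor its middle is 7 to 10 mm above the bench
- worn_1_center (a point): small worn steel grinding cylinder, 12 mm diameter x 6 mm, loose; this point is its middle. Lies on the perforated floor until shaken through a hole; on the receiver's floor its middle is 7 to 10 mm above the bench
- worn_2_center (a point): small worn steel grinding cylinder, 12 mm diameter x 6 mm, loose; this point is its middle. Lies on the perforated floor until shaken through a hole; on the receiver's floor its middle is 7 to 10 mm above the bench
- worn_3_center (a point): small worn steel grinding cylinder, 12 mm diameter x 6 mm, loose; this point is its middle. Lies on the perforated floor until shaken through a hole; on the receiver's floor its middle is 7 to 10 mm above the bench
- worn_4_center (a point): small worn steel grinding cylinder, 12 mm diameter x 6 mm, loose; this point is its middle. Lies on the perforated floor until shaken through a hole; on the receiver's floor its middle is 7 to 10 mm above the bench
- full_0_center (a point): full-size steel grinding cylinder, 20 mm diameter x 13 mm, loose, cannot pass the holes; this point is its middle
- full_1_center (a point): full-size steel grinding cylinder, 20 mm diameter x 13 mm, loose, cannot pass the holes; this point is its middle
- full_2_center (a point): full-size steel grinding cylinder, 20 mm diameter x 13 mm, loose, cannot pass the holes; this point is its middle
- beaker: empty glass beaker 70 x 77 x 92 mm, bystander; origin centre of underside
- crucible: white porcelain crucible 40 x 40 x 30 mm, bystander; origin centre of underside
- vial: capped glass vial 27 mm diameter x 59 mm, bystander; origin centre of underside
- weight: calibration weight with a knob, 28 mm diameter x 35 mm, bystander; origin centre of underside
Things that resemble listed ones, but are neither listed nor needed, are in the scene too. Leave any red look-alike of the sieve alone.

How it is judged:
By the outcome, as a careful person would: the job done as asked, in the order asked, and still so for the second after the job is handed in, with the robot touching nothing.
It also fails if it takes over 72 s, if anything falls off the work surface, if the arm or the gripper's body presses on something with over 40 N, if the wrist force passes 120 N, or if a joint passes its speed limit or range.

## Working session

There is one attempt and no reset: what is moved stays moved. The work goes in short steps, Python scripts to look and compute and a tool call to move; the robot and the scene stay as the last step left them, time stands still between calls to the robot, and variables do not carry over. Pictures are saved under pics/ and viewed, at most 10 in all, crops included, and the job is handed in when it is done.

Besides the shell and the picture viewer there is one more tool, called after "Emit:" by a JSON object that holds its "fn" and its "kwargs". arm_command: Moves the arm, as the interface text tells. Its arguments: {"type":"object","properties":{"rows":{"type":"string"}},"required":["rows"]}

```bash
mkdir -p pics; ls
python3 - <<'E'
from station import *
import cv2,numpy as np
for c in("scene","top"):
    im=capture(c); cv2.imwrite(f"pics/{c}0.png",im)
    i=camera_info(c); R=np.array(i["R"]);print(c,(-R.T@np.array(i["t"])).round(),np.array(i["K"]).round(1).tolist(),R.round(2).tolist())
    for q in("sieve","sieve_grip","receiver","tray","tray_floor","buffer_left","buffer_right","ledge"):
        print(q,[(np.round(d["centre"],0).tolist(),round(d["confidence"],2)) for d in recognise(c,q)][:4])
s=state();print({k:np.round(v,3).tolist() for k,v in s.items()})
E
```

```text
pics
scene [-129. 1031.  791.] [[459.1, 0.0, 280.2], [0.0, 459.1, 204.2], [0.0, 0.0, 1.0]] [[-0.86, -0.5, 0.0], [-0.23, 0.39, -0.89], [0.45, -0.77, -0.45]]
sieve [([488.0, -145.0, 64.0], 0.86), ([569.0, -592.0, 21.0], 0.7)]
sieve_grip [([562.0, -599.0, 25.0], 0.75), ([485.0, -141.0, 62.0], 0.74), ([493.0, 145.0, 3.0], 0.54)]
receiver [([446.0, -66.0, 27.0], 0.56)]
tray [([493.0, 145.0, 4.0], 0.62)]
tray_floor [([486.0, -147.0, 64.0], 0.72), ([693.0, -102.0, 34.0], 0.6), ([495.0, 145.0, -3.0], 0.56)]
buffer_left [([464.0, -81.0, 57.0], 0.45)]
buffer_right [([690.0, 146.0, 64.0], 0.6)]
ledge [([450.0, -68.0, 31.0], 0.93)]
top [ 159. -175. 1517.] [[409.6, 0.0, 280.1], [0.0, 409.6, 216.4], [0.0, 0.0, 1.0]] [[0.13, -0.99, 0.0], [-0.96, -0.13, -0.25], [0.25, 0.03, -0.97]]
sieve [([485.0, -147.0, 68.0], 0.95), ([568.0, -625.0, 24.0], 0.87)]
sieve_grip [([570.0, -621.0, 20.0], 0.94), ([491.0, -151.0, 65.0], 0.92)]
receiver [([471.0, -156.0, 2.0], 0.93)]
tray [([497.0, 145.0, 1.0], 0.67)]
tray_floor [([494.0, 144.0, 1.0], 0.9)]
buffer_left [([467.0, -84.0, 59.0], 0.53)]
buffer_right []
ledge [([473.0, -159.0, 7.0], 0.91), ([489.0, -148.0, 70.0], 0.55)]
{'clock': 0.9, 'joints': [-1.413, 0.048, 0.099, 1.622, 0.0, 1.443], 'qd': [0.002, -0.0, 0.002, -0.001, 0.002, 0.0], 'tau': [-0.0, -33.863, 32.016, 0.001, -0.0, 0.0], 'ee_pos': [147.999, -503.7, 245.318], 'eef_rot': [0.99, 0.142, 0.0, 0.0], 'ft_force': [-0.633, -0.311, 0.792], 'wrist_torque': [0.03, 0.005, -0.023], 'gripper_force': 0.0, 'finger_gap': 85.395}
```

Run:
```python
import cv2
for c in("scene","top"):
    cv2.imwrite(f"pics/{c}0b.png",cv2.resize(cv2.imread(f"pics/{c}0.png"),(800,600),interpolation=cv2.INTER_CUBIC))
```

```text
(no output)
```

View pics/scene0b.png

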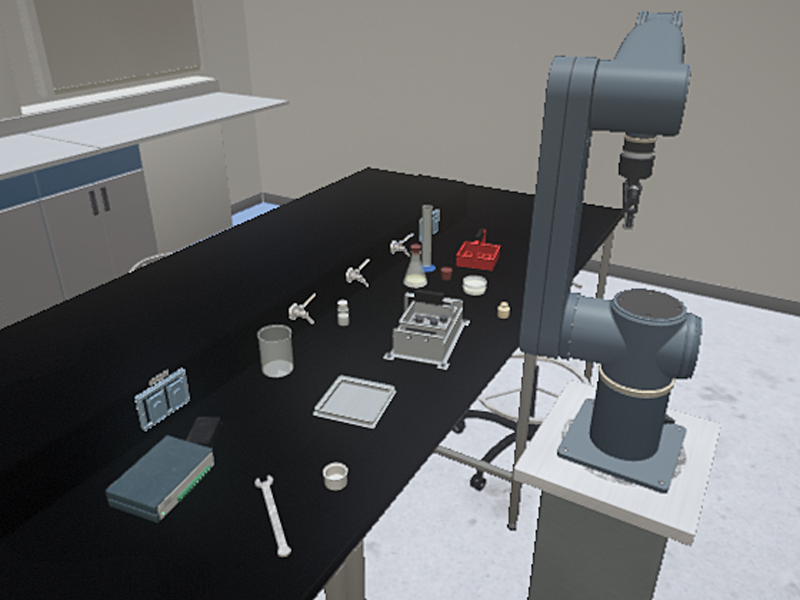

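View pics/top0b.png

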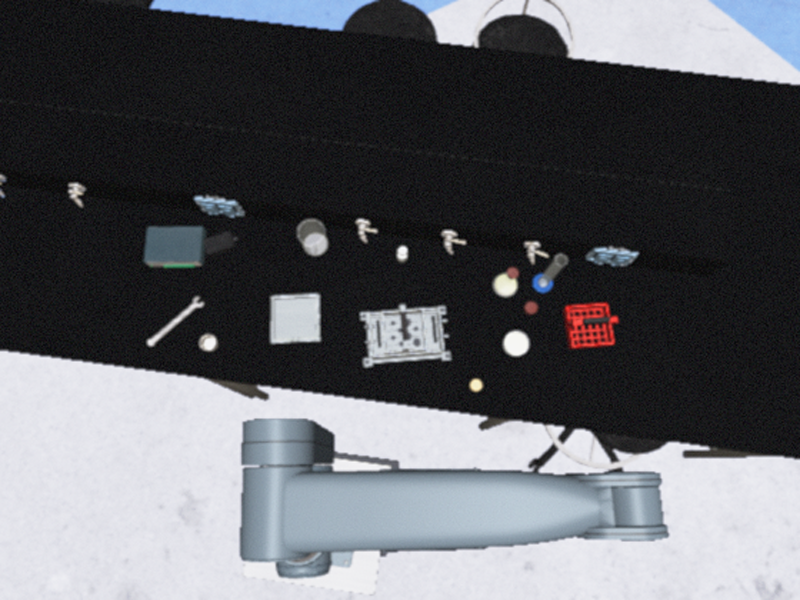

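The steel sieve in the receiver is at top (405,330) and scene (430,325). The red one at top (590,325) and scene (478,250) is the look-alike. The grey one stands in the pan with screw lugs, so it fits the description. The empty tray is at top (295,318) and scene (355,400). Next I'll take one enlarged crop and measure the outlines.

```bash
cat > h.py <<'E'
from station import *
import cv2,numpy as np
def cam(c):
    i=camera_info(c); return [np.array(i[k],float) for k in("K","R","t")]
def ray(c,uv,z):
    K,R,t=cam(c); uv=np.atleast_2d(uv); p=np.c_[uv,np.ones(len(uv))]
    d=(R.T@np.linalg.inv(K)@p.T).T; o=-R.T@t
    return o+d*((z-o[2])/d[:,2])[:,None]
def proj(c,X):
    K,R,t=cam(c); q=(K@(R@np.atleast_2d(X).T+t[:,None])).T; return q[:,:2]/q[:,2:]
def rect(c,g,z,x0,x1,y0,y1,s=1.0):
    "rectify a world patch at height z; rows = x falling, cols = y falling (as top view)"
    xs=np.arange(x1,x0,-s); ys=np.arange(y1,y0,-s); Y,X=np.meshgrid(ys,xs)
    uv=proj(c,np.c_[X.ravel(),Y.ravel(),np.full(X.size,z)]).astype(np.float32)
    return cv2.remap(g,uv[:,0].reshape(X.shape),uv[:,1].reshape(X.shape),cv2.INTER_CUBIC)
E
python3 - <<'E'
from h import *
a=np.vstack([np.hstack([rect(c,cv2.imread(f"pics/{c}0.png"),z,400,580,-260,-40,.6) for c,z in(("top",66),("scene",66))]),
 np.hstack([rect(c,cv2.imread(f"pics/{c}0.png"),0,400,580,40,260,.6) for c in("top","scene")])])
cv2.imwrite("pics/r1.png",a);print(a.shape)
for c in("top","scene"):
  g=rect(c,cv2.imread(f"pics/{c}0.png"),17 if c=="top" else 0,400,600,40,260,.5)[:,:,1]
  m=(g>90).astype(np.uint8);n,l,st,ce=cv2.connectedComponentsWithStats(m);k=1+np.argmax(st[1:,4])
  r=cv2.minAreaRect(cv2.findContours((l==k).astype(np.uint8),0,2)[0][0]);print(c,"x",600-.5*r[0][1],"y",260-.5*r[0][0],np.array(r[1])*.5,r[2])
E
```

```text
(600, 734, 3)
top x 490.969482421875 y 144.44247436523438 [134.78257751 134.72506714] 79.45396423339844
scene x 498.4609069824219 y 137.61279296875 [137.42051697 149.12277222] 79.10311126708984
```

View pics/r1.png

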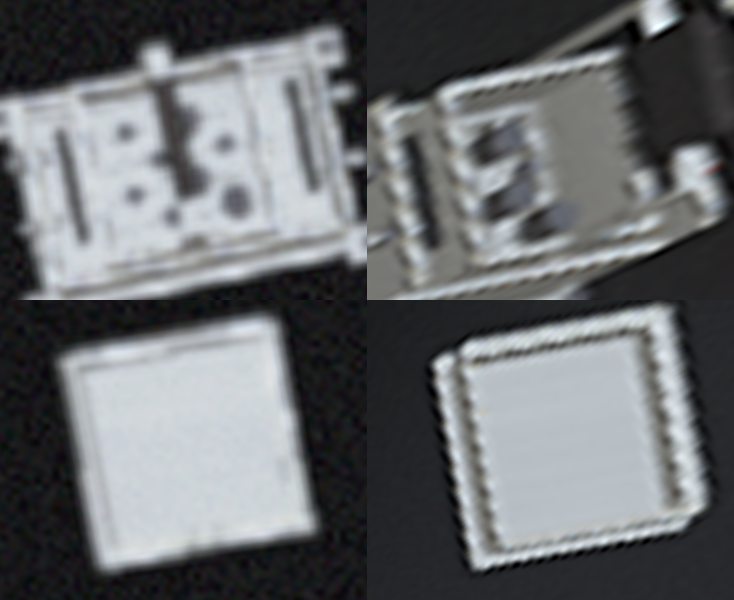

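Top left shows the sieve: its dark grip bar runs from (160,85) to (190,200) px, and the buffer slots are at (75,185) and (305,135). The tray and receiver are both turned about +10.5°. I'll fit the grip bar and the receiver rim next.

Run:
```python
from h import *
im={c:cv2.imread(f"pics/{c}0.png") for c in("top","scene")}
# model overlay: receiver/sieve hypothesis and tray
def box(cx,cy,th,hx,hy,z):
    c,s=np.cos(th),np.sin(th); return np.array([[cx+a*c-b*s,cy+a*s+b*c,z] for a,b in((-hx,-hy),(hx,-hy),(hx,hy),(-hx,hy))])
from scipy.optimize import minimize
G={c:cv2.GaussianBlur(cv2.cvtColor(im[c],cv2.COLOR_BGR2GRAY).astype(np.float32),(0,0),.7) for c in im}
def samp(c,P):
    uv=proj(c,P).astype(np.float32); return cv2.remap(G[c],uv[:,:1],uv[:,1:],1).ravel()
# grip: dark bar region vs surround at its top z=128 ; scene too
u,v=[q.ravel() for q in np.meshgrid(np.linspace(-34,34,35),np.linspace(-6,6,7))]
def pts(p,z,u,v,zz=None):
    c,s=np.cos(p[2]),np.sin(p[2]);return np.c_[p[0]+u*c-v*s,p[1]+u*s+v*c,np.full(u.size,z)]
# receiver outer rim on bench? use tray: inside bright, outside dark, at base outline z=0..17
def trayfit(c,z):
    t=np.linspace(-1,1,60)
    def cost(p):
        h=p[3];f=0
        for k in(h-2,h+2):
            sg=-1 if k<h else 1
            P=np.vstack([pts(p,z,k*t,0*t+k),pts(p,z,k*t,0*t-k),pts(p,z,0*t+k,k*t),pts(p,z,0*t-k,k*t)])
            f+=sg*samp(c,P).mean()
        return f
    b=min((minimize(cost,[494+dx,144+dy,.184,h],method="Nelder-Mead",options=dict(initial_simplex=np.array([494+dx,144+dy,.184,h])+np.vstack([0*np.eye(4)[:1],np.diag([3,3,.03,3])]))) for dx in(-4,0,4) for dy in(-4,0,4) for h in(60,65)),key=lambda r:r.fun)
    return b.x.round(3),round(b.fun,1)
for c in G:
  for z in(0,17): print("tray",c,z,trayfit(c,z))
def gripfit(c,z):
    def cost(p):
        return samp(c,pts(p,z,u,v)).mean()-.5*samp(c,pts(p,z,u,0*u+10)).mean()-.5*samp(c,pts(p,z,u,0*u-10)).mean()
    b=min((minimize(cost,[480+dx,-150+dy,th],method="Nelder-Mead",options=dict(initial_simplex=np.array([480+dx,-150+dy,th])+np.vstack([np.zeros(3),np.diag([4,4,.05])]))) for dx in(-10,0,10) for dy in(-6,0,6) for th in(.12,.19,.26)),key=lambda r:r.fun)
    return b.x.round(3),round(b.fun,1)
print("grip top",gripfit("top",128))
def P(cx,cy,th):pass
b=np.vstack([np.hstack([rect("top",im["top"],128,400,580,-260,-40,.6),rect("scene",im["scene"],128,400,580,-260,-40,.6)])])
cv2.imwrite("pics/r2.png",cv2.resize(b,(800,327)))
```

```text
Traceback (most recent call last):
  File "h.py", line 10, in proj
    K,R,t=cam(c); q=(K@(R@np.atleast_2d(X).T+t[:,None])).T; return q[:,:2]/q[:,2:]
          ~~~^^^
  File "h.py", line 4, in cam
    i=camera_info(c); return [np.array(i[k],float) for k in("K","R","t")]
ValueError: time passes only in moves, steps and waits
```

```bash
sed -i 's/^def cam/import functools\n@functools.cache\ndef cam/' h.py
cat > fit.py <<'E'
from h import *
from scipy.optimize import minimize
def load(d):
    global G; G={c:cv2.GaussianBlur(cv2.cvtColor(m,cv2.COLOR_BGR2GRAY).astype(np.float32),(0,0),.7) for c,m in d.items()}
def samp(c,P):
    uv=proj(c,P).astype(np.float32); return cv2.remap(G[c],uv[:,:1],uv[:,1:],1).ravel()
def pts(p,z,u,v):
    c,s=np.cos(p[2]),np.sin(p[2]);return np.c_[p[0]+u*c-v*s,p[1]+u*s+v*c,np.full(u.size,z)]
def best(cost,starts,step):
    r=min((minimize(cost,s,method="Nelder-Mead",options=dict(initial_simplex=np.array(s)+np.vstack([0*np.array(step),np.diag(step)]))) for s in starts),key=lambda r:r.fun)
    return r.x.round(3).tolist(),round(float(r.fun),1)
t=np.linspace(-1,1,60)
def tray(c,z,x0=494,y0=144):
    def sq(p,k): return samp(c,np.vstack([pts(p,z,k*t,0*t+k),pts(p,z,k*t,0*t-k),pts(p,z,0*t+k,k*t),pts(p,z,0*t-k,k*t)])).mean()
    return best(lambda p:sq(p,p[3]+2)-sq(p,p[3]-2),[(x0+a,y0+b,.184,h) for a in(-4,4) for b in(-4,4) for h in(60,65)],[3,3,.03,3])
u,v=[q.ravel() for q in np.meshgrid(np.linspace(-34,34,35),np.linspace(-6,6,7))]
def grip(c,z,x0=480,y0=-150):
    return best(lambda p:samp(c,pts(p,z,u,v)).mean()-.5*samp(c,pts(p,z,u,0*u+10)).mean()-.5*samp(c,pts(p,z,u,0*u-10)).mean(),
      [(x0+a,y0+b,h) for a in(-10,0,10) for b in(-6,0,6) for h in(.12,.2,.26)],[4,4,.05])
E
python3 - <<'E'
from fit import *
import fit
im={c:cv2.imread(f"pics/{c}0.png") for c in("top","scene")}; load(im)
for c in im:
  for z in(0,17): print("tray",c,z,tray(c,z))
print("grip top",grip("top",128))
b=np.hstack([rect("top",im["top"],128,400,580,-260,-40,.6),rect("scene",im["scene"],128,400,580,-260,-40,.6)])
cv2.imwrite("pics/r2.png",cv2.resize(b,(800,327)));print(state()["clock"])
E
```

```text
tray top 0 ([494.743, 148.499, 0.169, 66.133], -63.2)
tray top 17 ([491.016, 144.823, 0.174, 65.472], -63.9)
tray scene 0 ([497.793, 141.427, 0.19, 68.244], -57.5)
tray scene 17 ([484.315, 160.62, 0.189, 66.805], -58.6)
grip top ([480.984, -146.947, 0.24], -58.6)
0.9
```

View pics/r2.png

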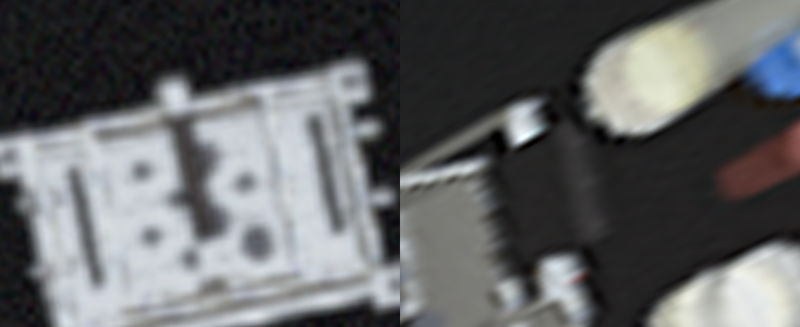

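Top left: the bar runs from (185,120) to (210,240) px, so its centre is about (481,-148) with a yaw of about 0.2. I'll move above it now.

Emit:
{"fn": "arm_command", "kwargs": {"rows": "0 0 0.09 0 0 0 1;0 0 0 2.4 -1.8 0 1;0 0 0 2.4 -1.8 0 1;0 0 0 2.4 -1.8 0 1;0 0 0 2.4 -1.8 0 1;0 0 0 2.4 -1.8 0 1;0 0 0 2.4 -1.8 0 1;0 0 0 2.4 -1.8 0 1;0 0 0 2.4 -1.8 0 1;0 0 0 2.4 -1.8 0 1;0 0 0 2.4 -1.8 0 1;0 0 0 2.4 -1.8 0 1"}}

```text
clock: 1.9
ee_pos: [369.2, -256.9, 245.5]
eef_rot: [0.995, 0.098, 0.0, 0.0]
ft_force: [0.1, -0.6, -0.4]
finger_gap: 85.2
gripper_force: 0.0
```

Emit:
{"fn": "arm_command", "kwargs": {"rows": "0 0 0 2.4 -1.8 0 1;0 0 0 2.4 -1.8 0 1;0 0 0 2.4 -1.8 0 1;0 0 0 2.4 -1.8 0 1;0 0 0 2.4 -1.8 0 1;0 0 0 0 0 0 1;0 0 0 0 0 0 1"}}

```text
clock: 2.48
ee_pos: [469.2, -145.4, 245.1]
eef_rot: [0.995, 0.099, -0.0, 0.0]
ft_force: [-1.4, -0.2, 0.5]
finger_gap: 85.5
gripper_force: 0.0
```

```bash
cat > st.py <<'E'
from h import *
from scipy.spatial.transform import Rotation as Ro
def show():
    s=state();m=Ro.from_quat(s["eef_rot"]).as_matrix()
    print({k:np.round(s[k],2).tolist() for k in("clock","ee_pos","ft_force","wrist_torque","gripper_force","finger_gap")},"yaw",round(float(np.arctan2(m[1,0],m[0,0])),3),"z",m[:,2].round(3),"q",np.round(s["joints"],2));return s,m
E
python3 - <<'E'
from st import *
show()
im={c:capture(c) for c in("top","scene")}
for c in im: cv2.imwrite(f"pics/{c}1.png",im[c])
b=np.hstack([rect("top",im["top"],128,400,580,-240,-60,.45),rect("scene",im["scene"],128,400,580,-240,-60,.45)])
cv2.imwrite("pics/r3.png",b)
E
```

```text
{'clock': 2.48, 'ee_pos': [469.17, -145.39, 245.15], 'ft_force': [-1.42, -0.15, 0.49], 'wrist_torque': [-0.0, 0.01, -0.02], 'gripper_force': 0.0, 'finger_gap': 85.5} yaw 0.199 z [-0.001 -0.    -1.   ] q [-0.44 -0.04  0.01  1.62 -0.    2.51]
```

View pics/r3.png

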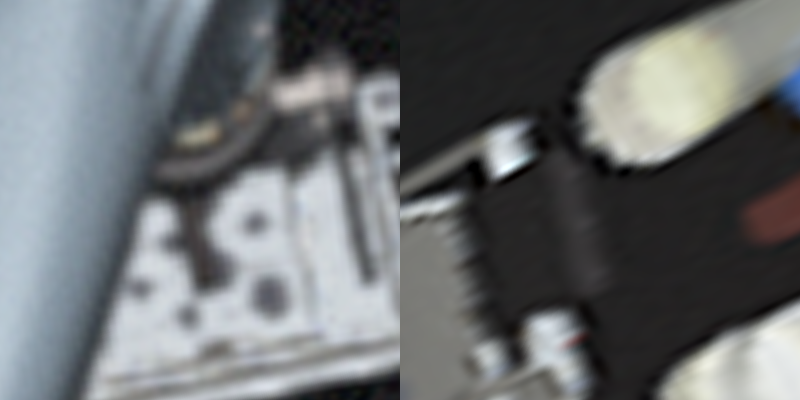

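Emit:
{"fn": "arm_command", "kwargs": {"rows": "0 0 0 1.12 0.39 0 1;0 0 -0.124 0 0 0.5 1;0 0 -0.124 0 0 0.5 1;0 0 -0.124 0 0 0.5 1;0 0 -0.124 0 0 0.5 1;0 0 -0.124 0 0 0.5 1;0 0 -0.124 0 0 0.5 1;0 0 -0.124 0 0 0.5 1;0 0 -0.124 0 0 0.5 1;0 0 -0.124 0 0 0.5 1;0 0 -0.124 0 0 0.5 1;0 0 -0.124 0 0 0.5 1"}}

```text
clock: 3.58
ee_pos: [479.5, -149.6, 190.2]
eef_rot: [0.71, 0.704, -0.0, 0.0]
ft_force: [-0.6, 0.3, 0.4]
finger_gap: 85.4
gripper_force: 0.0
```

Emit:
{"fn": "arm_command", "kwargs": {"rows": "0 0 -0.124 0 0 0 1;0 0 -0.124 0 0 0 1;0 0 -0.124 0 0 0 1;0 0 -0.124 0 0 0 1;0 0 -0.124 0 0 0 1;0 0 -0.124 0 0 0 1;0 0 -0.124 0 0 0 1;0 0 -0.124 0 0 0 1;0 0 -0.124 0 0 0 1;0 0 -0.124 0 0 0 1;0 0 -0.124 0 0 0 1;0 0 -0.124 0 0 0 1"}}

```text
clock: 4.58
ee_pos: [479.5, -149.5, 190.5]
eef_rot: [0.045, 0.999, -0.0, -0.0]
ft_force: [-0.2, 0.1, -0.6]
finger_gap: 85.2
gripper_force: 0.0
```

Emit:
{"fn": "arm_command", "kwargs": {"rows": "0 0 -0.124 0 0 0 1;0 0 -0.124 0 0 0 1;0 0 -0.042 0 0 0 1;0 0 0 0 0 0 1;0 0 0 0 0 0 1"}}

```text
clock: 5.0
ee_pos: [479.8, -149.2, 190.4]
eef_rot: [-0.096, 0.995, -0.0, -0.0]
ft_force: [-0.1, 0.0, 0.0]
finger_gap: 85.4
gripper_force: 0.0
```

Run:
```python
from st import *
show()
```

```text
{'clock': 5.0, 'ee_pos': [479.78, -149.19, 190.45], 'ft_force': [-0.1, 0.02, 0.03], 'wrist_torque': [0.02, -0.05, -0.02], 'gripper_force': 0.0, 'finger_gap': 85.43} yaw -2.949 z [ 0. -0. -1.] q [-0.43 -0.02 -0.08  1.51 -0.   -0.63]
```

Emit:
{"fn": "arm_command", "kwargs": {"rows": "0 0 0 0 0 1.5 1;0 0 0 0 0 1.5 1;0 0 0 0 0 1.5 0.6;0 0 0 0 0 1.2 0.4;0 0 0 0 0 1.2 0.2;0 0 0 0 0 0.8 0.1;0 0 0 0 0 0.5 0;0 0 0 0 0 0 -0.2;0 0 0 0 0 0 -0.3;0 0 0 0 0 0 -0.4;0 0 0 0 0 0 -0.5;0 0 0 0 0 0 -0.6"}}

```text
clock: 6.0
ee_pos: [481.0, -148.4, 109.2]
eef_rot: [-0.098, 0.995, -0.0, 0.001]
ft_force: [0.3, 0.2, 0.7]
finger_gap: 16.8
gripper_force: 0.0
```

Emit:
{"fn": "arm_command", "kwargs": {"rows": "0 0 0 0 0 0 -0.7;0 0 0 0 0 0 -0.8;0 0 0 0 0 0 -1;0 0 0 0 0 0 -1;0 0 0 0 0 0 -1;0 0 0 0 0 0 -1"}}

```text
clock: 6.5
ee_pos: [480.8, -147.4, 109.2]
eef_rot: [-0.098, 0.995, 0.001, 0.001]
ft_force: [-0.9, 4.7, 5.6]
finger_gap: 13.4
gripper_force: 59.1
```

Run:
```python
from st import *
show()
```

```text
{'clock': 6.5, 'ee_pos': [480.83, -147.45, 109.2], 'ft_force': [-0.91, 4.73, 5.63], 'wrist_torque': [0.87, 0.11, -0.09], 'gripper_force': 59.07, 'finger_gap': 13.35} yaw -2.945 z [ 0.001  0.001 -1.   ] q [-0.43  0.   -0.22  1.35  0.   -0.63]
```

Emit:
{"fn": "arm_command", "kwargs": {"rows": "0 0 0 0 0.1 0 -1;0 0 0 0 0.1 0 -1;0 0 0 0 0.1 0 -1;0 0 0 0 0.1 0 -1;0 0 0 0 0 0 -1"}}

```text
clock: 6.92
ee_pos: [480.7, -146.9, 109.4]
eef_rot: [-0.097, 0.995, -0.003, 0.001]
ft_force: [1.3, -5.5, 4.3]
finger_gap: 13.3
gripper_force: 59.0
```

Emit:
{"fn": "arm_command", "kwargs": {"rows": "0 0 0 0 0.1 0 -1;0 0 0 0 0.1 0 -1;0 0 0 0 0.1 0 -1;0 0 0 0 0 0 -1"}}

```text
clock: 7.25
ee_pos: [480.3, -144.7, 109.5]
eef_rot: [-0.097, 0.995, -0.004, 0.001]
ft_force: [1.5, -7.4, 4.5]
finger_gap: 13.4
gripper_force: 59.1
```

Emit:
{"fn": "arm_command", "kwargs": {"rows": "0 0 0 0 0.1 0 -1;0 0 0 0 0.1 0 -1;0 0 0 0 0 0 -1"}}

```text
clock: 7.5
ee_pos: [479.9, -142.8, 109.5]
eef_rot: [-0.097, 0.995, -0.004, 0.001]
ft_force: [1.7, -6.9, 4.2]
finger_gap: 13.6
gripper_force: 59.1
```

Emit:
{"fn": "arm_command", "kwargs": {"rows": "0 0 0 0 0.1 0 -1;0 0 0 0 0.1 0 -1;0 0 0 0 0 0 -1"}}

```text
clock: 7.75
ee_pos: [479.6, -140.8, 109.5]
eef_rot: [-0.097, 0.995, -0.004, 0.001]
ft_force: [0.4, -6.5, 3.5]
finger_gap: 13.4
gripper_force: 59.1
```

Emit:
{"fn": "arm_command", "kwargs": {"rows": "0 0 0 0 0.1 0 -1;0 0 0 0 0 0 -1"}}

```text
clock: 7.92
ee_pos: [479.4, -139.9, 109.5]
eef_rot: [-0.097, 0.995, -0.004, 0.001]
ft_force: [1.0, -7.1, 4.2]
finger_gap: 13.3
gripper_force: 59.0
```

Emit:
{"fn": "arm_command", "kwargs": {"rows": "0 0 0 0 0.1 0 -1;0 0 0 0 0.1 0 -1;0 0 0 0 0 0 -1"}}

```text
clock: 8.17
ee_pos: [479.1, -138.6, 109.6]
eef_rot: [-0.097, 0.995, -0.005, 0.001]
ft_force: [2.1, -8.9, 2.8]
finger_gap: 13.1
gripper_force: 59.0
```

Emit:
{"fn": "arm_command", "kwargs": {"rows": "0 0 0 0 0.1 0 -1;0 0 0 0 0.1 0 -1;0 0 0 0 0 0 -1"}}

```text
clock: 8.42
ee_pos: [479.0, -137.5, 109.8]
eef_rot: [-0.097, 0.995, -0.006, 0.001]
ft_force: [0.8, -10.5, 4.2]
finger_gap: 13.3
gripper_force: 59.1
```

Emit:
{"fn": "arm_command", "kwargs": {"rows": "0 0 0 0 0.1 0 -1;0 0 0 0 0.1 0 -1;0 0 0 0 0 0 -1"}}

```text
clock: 8.67
ee_pos: [478.8, -136.4, 109.9]
eef_rot: [-0.097, 0.995, -0.007, 0.001]
ft_force: [2.5, -12.1, 3.0]
finger_gap: 13.1
gripper_force: 59.2
```

Emit:
{"fn": "arm_command", "kwargs": {"rows": "0 0 0 0 0.12 0 -1;0 0 0 0 0 0 -1"}}

```text
clock: 8.83
ee_pos: [478.7, -135.8, 110.0]
eef_rot: [-0.097, 0.995, -0.008, 0.001]
ft_force: [1.6, -13.4, 2.9]
finger_gap: 13.2
gripper_force: 59.2
```

Run:
```python
from st import *
show()
for c in("top","scene"): cv2.imwrite(f"pics/{c}2.png",capture(c))
show()
```

```text
{'clock': 8.83, 'ee_pos': [478.67, -135.78, 110.04], 'ft_force': [1.57, -13.36, 2.92], 'wrist_torque': [-2.93, -0.47, 0.2], 'gripper_force': 59.23, 'finger_gap': 13.2} yaw -2.948 z [ 0.004 -0.015 -1.   ] q [-0.4  -0.02 -0.24  1.34 -0.01 -0.6 ]
{'clock': 8.93, 'ee_pos': [478.68, -135.79, 110.02], 'ft_force': [1.18, -13.26, 2.22], 'wrist_torque': [-2.92, -0.39, 0.17], 'gripper_force': 59.22, 'finger_gap': 12.86} yaw -2.948 z [ 0.004 -0.015 -1.   ] q [-0.4  -0.02 -0.24  1.34 -0.01 -0.6 ]
```

Emit:
{"fn": "arm_command", "kwargs": {"rows": "0.004 0 0 0 -0.15 0.05 -1;0.004 0 0 0 -0.15 0.05 -1;0 0 0 0 -0.15 0 -1;0 0 0 0 -0.15 0 -1;0 0 0 0 -0.15 0 -1;0 0 0 0 -0.15 0 -1;0 0 0 0 -0.15 0 -1;0 0 0 0 -0.15 0 -1;0 0 0 0 -0.1 0 -1;0 0 0 0 0 0 -1"}}

```text
clock: 9.77
ee_pos: [479.3, -138.5, 109.2]
eef_rot: [-0.099, 0.995, -0.0, 0.001]
ft_force: [-2.1, 10.1, 12.8]
finger_gap: 13.5
gripper_force: 60.8
```

Emit:
{"fn": "arm_command", "kwargs": {"rows": "0 0 0 0 -0.1 0 -1;0 0 0 0 -0.1 0 -1;0 0 0 0 -0.1 0 -1;0 0 0 0 0 0 -1"}}

```text
clock: 10.1
ee_pos: [479.6, -139.8, 109.3]
eef_rot: [-0.099, 0.995, 0.002, 0.002]
ft_force: [-3.6, 14.0, 15.7]
finger_gap: 13.1
gripper_force: 61.2
```

Emit:
{"fn": "arm_command", "kwargs": {"rows": "0 0 0 0 -0.1 0 -1;0 0 0 0 -0.1 0 -1;0 0 0 0 -0.1 0 -1;0 0 0 0 0 0 -1"}}

```text
clock: 10.43
ee_pos: [480.1, -142.1, 109.3]
eef_rot: [-0.1, 0.995, 0.002, 0.002]
ft_force: [-3.1, 14.9, 15.5]
finger_gap: 13.1
gripper_force: 61.2
```

Emit:
{"fn": "arm_command", "kwargs": {"rows": "0 0 0 0 -0.1 -0.06 -1;0 0 0 0 -0.1 0 -1;0 0 0 0 -0.1 0 -1;0 0 0 0 -0.1 0 -1;0 0 0 0 0 0 -1"}}

```text
clock: 10.85
ee_pos: [480.9, -146.6, 109.3]
eef_rot: [-0.099, 0.995, 0.002, 0.001]
ft_force: [-1.3, 12.6, 12.7]
finger_gap: 13.1
gripper_force: 60.9
```

Emit:
{"fn": "arm_command", "kwargs": {"rows": "0 0 0 0 -0.1 0 -1;0 0 0 0 -0.1 0 -1;0 0 0 0 0 0 -1"}}

```text
clock: 11.1
ee_pos: [481.2, -148.6, 109.3]
eef_rot: [-0.099, 0.995, 0.002, 0.001]
ft_force: [-2.0, 13.3, 12.6]
finger_gap: 13.3
gripper_force: 60.9
```

Emit:
{"fn": "arm_command", "kwargs": {"rows": "0 0 0 0 -0.1 0 -1;0 0 0 0 -0.1 0 -1;0 0 0 0 0 0 -1"}}

```text
clock: 11.35
ee_pos: [481.6, -150.5, 109.3]
eef_rot: [-0.099, 0.995, 0.002, 0.001]
ft_force: [-2.6, 12.6, 12.8]
finger_gap: 13.3
gripper_force: 61.0
```

Emit:
{"fn": "arm_command", "kwargs": {"rows": "0 0 0 0 -0.1 0 -1;0 0 0 0 -0.1 0 -1;0 0 0 0 0 0 -1"}}

```text
clock: 11.6
ee_pos: [481.9, -152.4, 109.3]
eef_rot: [-0.099, 0.995, 0.002, 0.001]
ft_force: [-2.3, 13.0, 12.6]
finger_gap: 13.0
gripper_force: 60.9
```

Emit:
{"fn": "arm_command", "kwargs": {"rows": "0 0 0 0 -0.1 -0.06 -1;0 0 0 0 -0.1 0 -1;0 0 0 0 0 0 -1"}}

```text
clock: 11.85
ee_pos: [482.2, -155.0, 109.3]
eef_rot: [-0.099, 0.995, 0.001, 0.001]
ft_force: [-1.3, 10.6, 10.3]
finger_gap: 13.0
gripper_force: 60.5
```

Emit:
{"fn": "arm_command", "kwargs": {"rows": "0 0 0 0 -0.1 0 -1;0 0 0 0 -0.1 0 -1;0 0 0 0 0 0 -1"}}

```text
clock: 12.1
ee_pos: [482.6, -156.9, 109.3]
eef_rot: [-0.099, 0.995, 0.001, 0.001]
ft_force: [-2.3, 11.1, 11.1]
finger_gap: 13.1
gripper_force: 60.5
```

Emit:
{"fn": "arm_command", "kwargs": {"rows": "0 0 0 0 -0.1 0 -1;0 0 0 0 -0.1 0 -1;0 0 0 0 0 0 -1"}}

```text
clock: 12.35
ee_pos: [482.9, -158.8, 109.3]
eef_rot: [-0.099, 0.995, 0.001, 0.001]
ft_force: [-1.4, 11.3, 10.0]
finger_gap: 13.1
gripper_force: 60.5
```

Emit:
{"fn": "arm_command", "kwargs": {"rows": "0 0 0 0 -0.1 0 -1;0 0 0 0 -0.1 0 -1;0 0 0 0 0 0 -1"}}

```text
clock: 12.6
ee_pos: [483.3, -160.8, 109.3]
eef_rot: [-0.099, 0.995, 0.001, 0.001]
ft_force: [-2.6, 11.5, 9.7]
finger_gap: 13.2
gripper_force: 60.5
```

Emit:
{"fn": "arm_command", "kwargs": {"rows": "0 0 0 0 -0.1 0 -1;0 0 0 0 -0.1 0 -1;0 0 0 0 0 0 -1"}}

```text
clock: 12.85
ee_pos: [483.6, -162.7, 109.3]
eef_rot: [-0.099, 0.995, 0.001, 0.001]
ft_force: [-3.1, 12.3, 10.3]
finger_gap: 13.4
gripper_force: 60.5
```

Emit:
{"fn": "arm_command", "kwargs": {"rows": "0 0 0 0 -0.1 0 -1;0 0 0 0 -0.1 0 -1;0 0 0 0 0 0 -1"}}

```text
clock: 13.1
ee_pos: [484.0, -164.7, 109.3]
eef_rot: [-0.099, 0.995, 0.001, 0.001]
ft_force: [-2.3, 11.1, 10.5]
finger_gap: 13.2
gripper_force: 60.5
```

Emit:
{"fn": "arm_command", "kwargs": {"rows": "0 0 0 0 -0.1 0 -1;0 0 0 0 -0.1 0 -1;0 0 0 0 0 0 -1"}}

```text
clock: 13.35
ee_pos: [484.4, -166.6, 109.3]
eef_rot: [-0.099, 0.995, 0.001, 0.001]
ft_force: [-1.9, 11.1, 10.3]
finger_gap: 13.1
gripper_force: 60.5
```

Emit:
{"fn": "arm_command", "kwargs": {"rows": "0 0 0 0 -0.1 0 -1;0 0 0 0 -0.1 0 -1;0 0 0 0 0 0 -1"}}

```text
clock: 13.6
ee_pos: [484.7, -168.2, 109.4]
eef_rot: [-0.099, 0.995, 0.002, 0.001]
ft_force: [-2.0, 13.2, 11.3]
finger_gap: 13.3
gripper_force: 60.6
```

Emit:
{"fn": "arm_command", "kwargs": {"rows": "0 0 0 0 -0.1 0 -1;0 0 0 0 0 0 -1"}}

```text
clock: 13.77
ee_pos: [484.7, -168.4, 109.5]
eef_rot: [-0.1, 0.995, 0.003, 0.001]
ft_force: [-2.9, 13.9, 12.7]
finger_gap: 13.2
gripper_force: 60.8
```

Emit:
{"fn": "arm_command", "kwargs": {"rows": "0 0 0 0 -0.1 0 -1;0 0 0 0 0 0 -1"}}

```text
clock: 13.93
ee_pos: [484.8, -169.0, 109.4]
eef_rot: [-0.1, 0.995, 0.003, 0.001]
ft_force: [-3.2, 15.3, 12.2]
finger_gap: 13.4
gripper_force: 60.9
```

Emit:
{"fn": "arm_command", "kwargs": {"rows": "0 0 0 0 -0.1 0 -1;0 0 0 0 -0.1 0 -1;0 0 0 0 0 0 -1"}}

```text
clock: 14.18
ee_pos: [485.0, -170.0, 109.6]
eef_rot: [-0.1, 0.995, 0.004, 0.001]
ft_force: [-4.5, 17.1, 13.8]
finger_gap: 13.2
gripper_force: 61.2
```

Run:
```python
from st import *
show()
im={c:capture(c) for c in("top","scene")}
for c in im: cv2.imwrite(f"pics/{c}3.png",im[c])
b=np.vstack([cv2.resize(cv2.imread(f"pics/scene{k}.png")[185:265,255:345],(720,640))[:300] if 0 else cv2.resize(cv2.imread(f"pics/scene{k}.png")[195:260,265:335],(320,297),interpolation=cv2.INTER_CUBIC) for k in(2,3)])
cv2.imwrite("pics/r4.png",b)
```

```text
{'clock': 14.18, 'ee_pos': [484.98, -170.04, 109.6], 'ft_force': [-4.47, 17.13, 13.75], 'wrist_torque': [3.64, 0.87, 0.09], 'gripper_force': 61.16, 'finger_gap': 13.2} yaw -2.941 z [ 0.     0.008 -1.   ] q [-0.47  0.04 -0.18  1.36  0.01 -0.67]
```

View pics/r4.png

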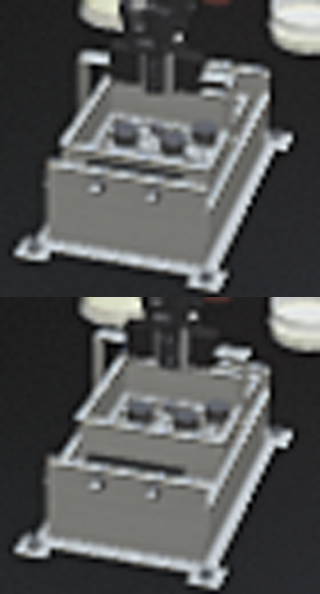

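The sieve sits level and sliding at both ends (scene crops: pressed left above, pressed right below). The free travel is about 28.6 mm. I'll start with a moderate first shake.

Emit:
{"fn": "arm_command", "kwargs": {"rows": "-0.006 0 0 0 0.64 -0.12 -1;0 0 0 0 1.2 0 -1;0 0 0 0 1.2 0 -1;0 0 0 0 1.2 0 -1"}}

```text
clock: 14.62
ee_pos: [477.9, -137.0, 109.6]
eef_rot: [-0.097, 0.995, -0.003, -0.0]
ft_force: [1.8, -11.0, 3.5]
finger_gap: 13.3
gripper_force: 59.9
```

Emit:
{"fn": "arm_command", "kwargs": {"rows": "0 0 0 0 -1.2 0 -1"}}

```text
clock: 14.7
ee_pos: [479.1, -143.3, 109.5]
eef_rot: [-0.1, 0.995, 0.002, -0.0]
ft_force: [-2.3, 12.3, 3.4]
finger_gap: 13.5
gripper_force: 59.9
```

Emit:
{"fn": "arm_command", "kwargs": {"rows": "0 0 0 0 -1.2 0 -1;0 0 0 0 -1.2 0 -1"}}

```text
clock: 14.87
ee_pos: [483.9, -167.4, 109.5]
eef_rot: [-0.099, 0.995, 0.004, -0.0]
ft_force: [-1.4, 7.9, 4.6]
finger_gap: 13.2
gripper_force: 60.6
```

Emit:
{"fn": "arm_command", "kwargs": {"rows": "0 0 0 0 1.2 0 -1"}}

```text
clock: 14.95
ee_pos: [483.0, -162.3, 109.5]
eef_rot: [-0.096, 0.995, -0.003, -0.0]
ft_force: [0.8, -1.4, -4.9]
finger_gap: 13.0
gripper_force: 59.3
```

Emit:
{"fn": "arm_command", "kwargs": {"rows": "0 0 0 0 1.15 0.06 -1;0 0 0 0 1.15 0 -1;0 0 0 0 -1.2 0 -1;0 0 0 0 -1.2 0 -1;0 0 0 0 -1.2 0 -1;0 0 0 0 1.2 0 -1;0 0 0 0 1.2 0 -1;0 0 0 0 1.2 0 -1;0 0 0 0 -1.2 0 -1;0 0 0 0 -1.2 0 -1;0 0 0 0 -1.2 0 -1;0 0 0 0 1.2 0 -1"}}

```text
clock: 15.95
ee_pos: [483.4, -163.2, 109.5]
eef_rot: [-0.097, 0.995, -0.003, 0.0]
ft_force: [1.2, -2.6, -4.5]
finger_gap: 13.2
gripper_force: 59.8
```

Emit:
{"fn": "arm_command", "kwargs": {"rows": "0 0 0 0 1.2 0 -1;0 0 0 0 1.2 0 -1;0 0 0 0 -1.2 0 -1;0 0 0 0 -1.2 0 -1;0 0 0 0 -1.2 0 -1;0 0 0 0 1.2 0 -1;0 0 0 0 1.2 0 -1;0 0 0 0 1.2 0 -1;0 0 0 0 -1.2 0 -1;0 0 0 0 -1.2 0 -1;0 0 0 0 -1.2 0 -1;0 0 0 0 1.2 0 -1"}}

```text
clock: 16.95
ee_pos: [483.5, -163.3, 109.5]
eef_rot: [-0.097, 0.995, -0.003, 0.0]
ft_force: [2.4, -2.7, -3.9]
finger_gap: 13.0
gripper_force: 60.1
```

Emit:
{"fn": "arm_command", "kwargs": {"rows": "0 0 0 0 1.2 0 -1;0 0 0 0 1.2 0 -1;0 0 0 0 -1.2 0 -1;0 0 0 0 -1.2 0 -1;0 0 0 0 -1.2 0 -1;0 0 0 0 1.2 0 -1;0 0 0 0 1.2 0 -1;0 0 0 0 1.2 0 -1;0 0 0 0 -1.2 0 -1;0 0 0 0 -1.2 0 -1;0 0 0 0 -1.2 0 -1"}}

```text
clock: 17.87
ee_pos: [484.3, -168.3, 109.5]
eef_rot: [-0.099, 0.995, 0.004, -0.0]
ft_force: [-2.1, 9.7, 7.5]
finger_gap: 13.3
gripper_force: 62.0
```

Run:
```python
from st import *
show()
im={c:capture(c) for c in("top","scene")}
for c in im: cv2.imwrite(f"pics/{c}4.png",im[c])
for c in im:
    for q in("worn_0_center","full_0_center"):
        print(c,q,[(np.round(d["centre"],0).tolist(),round(d["confidence"],2)) for d in recognise(c,q)])
show()
a,b=cv2.resize(im["scene"][195:260,265:335],(400,371),interpolation=cv2.INTER_CUBIC),cv2.resize(im["top"][195:260,245:315],(400,371),interpolation=cv2.INTER_CUBIC)
cv2.imwrite("pics/r5.png",np.hstack([a,b]))
```

```text
{'clock': 17.87, 'ee_pos': [484.34, -168.34, 109.46], 'ft_force': [-2.07, 9.69, 7.52], 'wrist_torque': [2.07, 0.43, 0.11], 'gripper_force': 62.05, 'finger_gap': 13.25} yaw -2.942 z [-0.001  0.007 -1.   ] q [-0.47  0.03 -0.19  1.36  0.01 -0.67]
top worn_0_center []
top full_0_center []
scene worn_0_center []
scene full_0_center []
{'clock': 18.17, 'ee_pos': [484.66, -170.21, 109.25], 'ft_force': [-0.61, 5.77, 2.74], 'wrist_torque': [0.87, 0.03, 0.2], 'gripper_force': 61.6, 'finger_gap': 13.37} yaw -2.943 z [-0.     0.003 -1.   ] q [-0.47  0.03 -0.19  1.35  0.   -0.67]
```

View pics/r5.png

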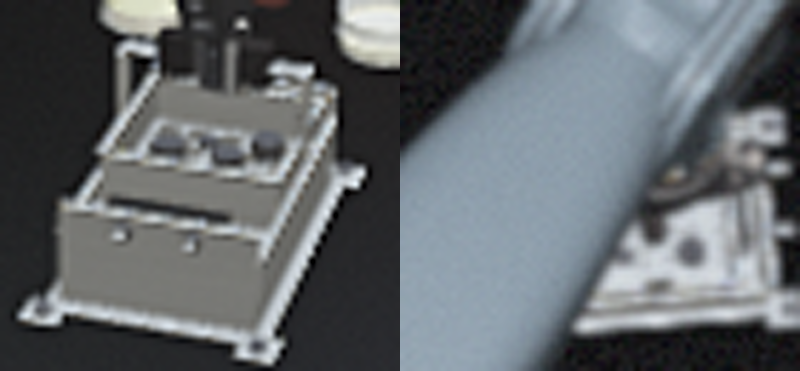

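Three full-size cylinders are visible at scene crop (170,140), (225,150) and (265,142), with perhaps one small one at (205,140). I'll go on shaking.

Emit:
{"fn": "arm_command", "kwargs": {"rows": "0 0 0 0 1.2 0 -1;0 0 0 0 1.2 0 -1;0 0 0 0 1.2 0 -1;0 0 0 0 -1.2 0 -1;0 0 0 0 -1.2 0 -1;0 0 0 0 -1.2 0 -1;0 0 0 0 1.2 0 -1;0 0 0 0 1.2 0 -1;0 0 0 0 1.2 0 -1;0 0 0 0 -1.2 0 -1;0 0 0 0 -1.2 0 -1;0 0 0 0 -1.2 0 -1"}}

```text
clock: 19.17
ee_pos: [484.4, -168.3, 109.5]
eef_rot: [-0.1, 0.995, 0.004, 0.0]
ft_force: [-2.8, 8.5, 6.1]
finger_gap: 13.0
gripper_force: 62.0
```

Emit:
{"fn": "arm_command", "kwargs": {"rows": "0 0 0 0 1.2 0 -1;0 0 0 0 1.2 0 -1;0 0 0 0 1.2 0 -1;0 0 0 0 -1.2 0 -1;0 0 0 0 -1.2 0 -1;0 0 0 0 -1.2 0 -1;0 0 0 0 1.2 0 -1;0 0 0 0 1.2 0 -1;0 0 0 0 1.2 0 -1;0 0 0 0 -1.2 0 -1;0 0 0 0 -1.2 0 -1;0 0 0 0 -1.2 0 -1"}}

```text
clock: 20.17
ee_pos: [484.3, -167.9, 109.6]
eef_rot: [-0.1, 0.995, 0.004, 0.0]
ft_force: [-1.2, 8.8, 6.8]
finger_gap: 12.6
gripper_force: 62.0
```

Emit:
{"fn": "arm_command", "kwargs": {"rows": "0 0 0 0 1.2 0 -1;0 0 0 0 1.2 0 -1;0 0 0 0 1.2 0 -1;0 0 0 0 -1.2 0 -1;0 0 0 0 -1.2 0 -1;0 0 0 0 -1.2 0 -1;0 0 0 0 1.2 0 -1;0 0 0 0 1.2 0 -1;0 0 0 0 1.2 0 -1;0 0 0 0 -1.2 0 -1;0 0 0 0 -1.2 0 -1;0 0 0 0 -1.2 0 -1"}}

```text
clock: 21.17
ee_pos: [484.4, -167.9, 109.5]
eef_rot: [-0.1, 0.995, 0.004, 0.0]
ft_force: [-2.0, 10.0, 7.9]
finger_gap: 13.6
gripper_force: 61.9
```

Emit:
{"fn": "arm_command", "kwargs": {"rows": "0 0 0 0 1.2 0 -1;0 0 0 0 1.2 0 -1;0 0 0 0 1.2 0 -1;0 0 0 0 -1.2 0 -1;0 0 0 0 -1.2 0 -1;0 0 0 0 -1.2 0 -1;0 0 0 0 1.2 0 -1;0 0 0 0 1.2 0 -1;0 0 0 0 1.2 0 -1;0 0 0 0 -1.2 0 -1;0 0 0 0 -1.2 0 -1;0 0 0 0 -1.2 0 -1"}}

```text
clock: 22.17
ee_pos: [484.3, -167.7, 109.6]
eef_rot: [-0.1, 0.995, 0.004, 0.0]
ft_force: [-1.6, 9.1, 7.4]
finger_gap: 13.3
gripper_force: 62.0
```

Emit:
{"fn": "arm_command", "kwargs": {"rows": "0 0 0 0 1.2 0 -1;0 0 0 0 1.2 0 -1;0 0 0 0 1.2 0 -1;0 0 0 0 -1.2 0 -1;0 0 0 0 -1.2 0 -1;0 0 0 0 -1.2 0 -1;0 0 0 0 1.2 0 -1;0 0 0 0 1.2 0 -1;0 0 0 0 1.2 0 -1;0 0 0 0 -1.2 0 -1;0 0 0 0 -1.2 0 -1;0 0 0 0 -1.2 0 -1"}}

```text
clock: 23.17
ee_pos: [484.4, -167.9, 109.6]
eef_rot: [-0.1, 0.995, 0.004, 0.0]
ft_force: [-0.9, 8.9, 6.5]
finger_gap: 13.2
gripper_force: 62.0
```

Run:
```python
from st import *
im={c:capture(c) for c in("scene",)}
for c in im: cv2.imwrite(f"pics/{c}5.png",im[c])
show()
f=lambda k:cv2.resize(cv2.imread(f"pics/scene{k}.png")[205:235,275:325],(500,300),interpolation=cv2.INTER_CUBIC)
cv2.imwrite("pics/r6.png",np.vstack([f(3),f(5)]))
```

```text
{'clock': 23.22, 'ee_pos': [484.77, -170.25, 109.41], 'ft_force': [-1.5, 7.62, 5.07], 'wrist_torque': [1.48, 0.23, 0.16], 'gripper_force': 61.78, 'finger_gap': 13.25} yaw -2.943 z [-0.     0.006 -1.   ] q [-0.47  0.04 -0.18  1.35  0.01 -0.67]
```

View pics/r6.png

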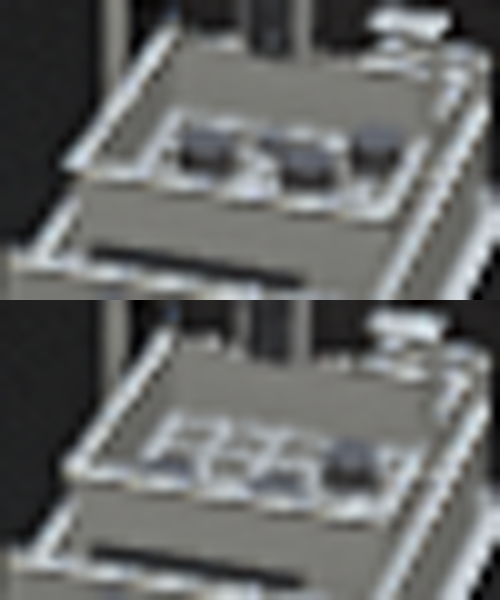

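Upper crop, before: three full-size cylinders with a small one between them at (280,140). Lower crop, now: the full-size ones are at (170,465), (275,485) and (350,465), and no small one shows in the visible part. I'll shake on to be safe.

Emit:
{"fn": "arm_command", "kwargs": {"rows": "0 0 0 0 1.2 0 -1;0 0 0 0 1.2 0 -1;0 0 0 0 1.2 0 -1;0 0 0 0 -1.2 0 -1;0 0 0 0 -1.2 0 -1;0 0 0 0 -1.2 0 -1;0 0 0 0 1.2 0 -1;0 0 0 0 1.2 0 -1;0 0 0 0 1.2 0 -1;0 0 0 0 -1.2 0 -1;0 0 0 0 -1.2 0 -1;0 0 0 0 -1.2 0 -1"}}

```text
clock: 24.22
ee_pos: [484.3, -167.6, 109.6]
eef_rot: [-0.1, 0.995, 0.004, 0.0]
ft_force: [-2.1, 9.2, 6.7]
finger_gap: 13.1
gripper_force: 62.0
```

Emit:
{"fn": "arm_command", "kwargs": {"rows": "0 0 0 0 1.2 0 -1;0 0 0 0 1.2 0 -1;0 0 0 0 1.2 0 -1;0 0 0 0 -1.2 0 -1;0 0 0 0 -1.2 0 -1;0 0 0 0 -1.2 0 -1;0 0 0 0 1.2 0 -1;0 0 0 0 1.2 0 -1;0 0 0 0 1.2 0 -1;0 0 0 0 -1.2 0 -1;0 0 0 0 -1.2 0 -1;0 0 0 0 -1.2 0 -1"}}

```text
clock: 25.22
ee_pos: [484.3, -167.5, 109.5]
eef_rot: [-0.1, 0.995, 0.004, 0.0]
ft_force: [-1.2, 8.9, 6.8]
finger_gap: 13.4
gripper_force: 62.0
```

Emit:
{"fn": "arm_command", "kwargs": {"rows": "0 0 0 0 1.2 0 -1;0 0 0 0 1.2 0 -1;0 0 0 0 1.2 0 -1;0 0 0 0 -1.2 0 -1;0 0 0 0 -1.2 0 -1;0 0 0 0 -1.2 0 -1;0 0 0 0 1.2 0 -1;0 0 0 0 1.2 0 -1;0 0 0 0 1.2 0 -1;0 0 0 0 -1.2 0 -1;0 0 0 0 -1.2 0 -1;0 0 0 0 -1.2 0 -1"}}

```text
clock: 26.22
ee_pos: [484.3, -167.8, 109.6]
eef_rot: [-0.1, 0.995, 0.004, 0.0]
ft_force: [-1.5, 9.3, 7.1]
finger_gap: 13.1
gripper_force: 62.0
```

Emit:
{"fn": "arm_command", "kwargs": {"rows": "0 0 0 0 1.2 0 -1;0 0 0 0 1.2 0 -1;0 0 0 0 1.2 0 -1;0 0 0 0 -1.2 0 -1;0 0 0 0 -1.2 0 -1;0 0 0 0 -1.2 0 -1;0 0 0 0 1.2 0 -1;0 0 0 0 1.2 0 -1;0 0 0 0 1.2 0 -1;0 0 0 0 -1.2 0 -1;0 0 0 0 -1.2 0 -1;0 0 0 0 -1.2 0 -1"}}

```text
clock: 27.22
ee_pos: [484.4, -168.1, 109.5]
eef_rot: [-0.1, 0.995, 0.004, 0.0]
ft_force: [-1.6, 9.3, 7.6]
finger_gap: 13.3
gripper_force: 62.1
```

Emit:
{"fn": "arm_command", "kwargs": {"rows": "0 0 0 0 1.2 0 -1;0 0 0 0 1.2 0 -1;0 0 0 0 1.2 0 -1;0 0 0 0 -1.2 0 -1;0 0 0 0 -1.2 0 -1;0 0 0 0 -1.2 0 -1;0 0 0 0 1.2 0 -1;0 0 0 0 1.2 0 -1;0 0 0 0 1.2 0 -1;0 0 0 0 -1.2 0 -1;0 0 0 0 -1.2 0 -1;0 0 0 0 -1.2 0 -1"}}

```text
clock: 28.22
ee_pos: [484.3, -168.1, 109.5]
eef_rot: [-0.1, 0.995, 0.004, 0.0]
ft_force: [-2.1, 9.5, 7.0]
finger_gap: 13.1
gripper_force: 62.1
```

Emit:
{"fn": "arm_command", "kwargs": {"rows": "0 0 0 0 1.2 0 -1;0 0 0 0 1.2 0 -1;0 0 0 0 1.2 0 -1;0 0 0 0 -1.2 0 -1;0 0 0 0 -1.2 0 -1;0 0 0 0 -1.2 0 -1;0 0 0 0 1.2 0 -1;0 0 0 0 1.2 0 -1;0 0 0 0 1.2 0 -1;0 0 0 0 -1.2 0 -1;0 0 0 0 -1.2 0 -1;0 0 0 0 -1.2 0 -1"}}

```text
clock: 29.22
ee_pos: [484.3, -168.2, 109.5]
eef_rot: [-0.1, 0.995, 0.004, 0.0]
ft_force: [-2.0, 8.3, 8.1]
finger_gap: 13.4
gripper_force: 62.2
```

Emit:
{"fn": "arm_command", "kwargs": {"rows": "0 0 0 0 1.2 0 -1;0 0 0 0 1.2 0 -1;0 0 0 0 1.2 0 -1;0 0 0 0 -1.2 0 -1;0 0 0 0 -1.2 0 -1;0 0 0 0 -1.2 0 -1;0 0 0 0 1.2 0 -1;0 0 0 0 1.2 0 -1;0 0 0 0 1.2 0 -1;0 0 0 0 -1.2 0 -1;0 0 0 0 -1.2 0 -1;0 0 0 0 -1.2 0 -1"}}

```text
clock: 30.22
ee_pos: [484.4, -168.3, 109.5]
eef_rot: [-0.1, 0.995, 0.004, 0.0]
ft_force: [-1.9, 9.9, 8.5]
finger_gap: 13.2
gripper_force: 62.2
```

Emit:
{"fn": "arm_command", "kwargs": {"rows": "0 0 0 0 0.6 0 -1;0 0 0 0 0.6 0 -1;0 0 0 0 0.5 0 -1;0 0 0 0 0 0 -1;0 0 0 0 0 0 -1"}}

```text
clock: 30.63
ee_pos: [481.6, -155.2, 109.2]
eef_rot: [-0.098, 0.995, -0.001, -0.0]
ft_force: [0.4, -3.3, 1.2]
finger_gap: 13.0
gripper_force: 61.1
```

Run:
```python
from st import *
show()
```

```text
{'clock': 30.63, 'ee_pos': [481.62, -155.21, 109.23], 'ft_force': [0.45, -3.26, 1.17], 'wrist_torque': [-0.62, -0.19, -0.11], 'gripper_force': 61.08, 'finger_gap': 12.98} yaw -2.945 z [ 0.    -0.002 -1.   ] q [-0.44  0.01 -0.21  1.35 -0.   -0.64]
```

Emit:
{"fn": "arm_command", "kwargs": {"rows": "0 0 0 0 0 0 0.3;0 0 0 0 0 0 0.3;0 0 0 0 0 0 0.3;0 0 0 0 0 0 0.3;0 0 0 0 0 -2 0.3;0 0 0 0 0 -2.5 0.3;0 0 0 0 0 -2.5 0.3;0 0 0 0 3 -1 0.3;0 0 0 0 3.5 0 0.3;0 0 0 0 3.5 0 0.3;0 0 0 0 3.5 0 0.3;0 0 0 0 3.5 0 0.3"}}

```text
clock: 31.63
ee_pos: [448.0, 13.0, 189.2]
eef_rot: [-0.098, 0.995, -0.001, 0.0]
ft_force: [0.7, 0.4, 0.9]
finger_gap: 55.6
gripper_force: 0.0
```

Emit:
{"fn": "arm_command", "kwargs": {"rows": "0 0 0 0 3.5 0 0.3;0 0 0 0 3.5 0 0.3;0 0 0 0 3 0 0.3"}}

```text
clock: 31.88
ee_pos: [428.1, 111.7, 188.9]
eef_rot: [-0.098, 0.995, -0.0, -0.0]
ft_force: [0.2, -0.5, -1.1]
finger_gap: 55.4
gripper_force: 0.0
```

Run:
```python
from st import *
from fit import *
show()
im={c:capture(c) for c in("top","scene")}
for c in im: cv2.imwrite(f"pics/{c}6.png",im[c])
for q in("worn_0_center","full_0_center","sieve"):
        print(q,[(np.round(d["centre"],0).tolist(),round(d["confidence"],2)) for d in recognise("top",q)])
load(im);print(grip("top",128,482,-152))
R=rect("top",im["top"],45,415,555,-245,-65,.35)
S=rect("scene",im["scene"],45,415,555,-245,-65,.35)
b=np.hstack([R,S]);b=cv2.resize(b,(800,int(b.shape[0]*800/b.shape[1])));cv2.imwrite("pics/r7.png",b);print(b.shape)
```

```text
{'clock': 31.88, 'ee_pos': [428.08, 111.75, 188.88], 'ft_force': [0.18, -0.52, -1.1], 'wrist_torque': [-0.06, -0.06, 0.01], 'gripper_force': 0.0, 'finger_gap': 55.37} yaw -2.945 z [ 0.    -0.001 -1.   ] q [ 0.1  -0.17 -0.22  1.52 -0.   -0.09]
worn_0_center []
full_0_center [([712.0, 132.0, 40.0], 0.7), ([467.0, 120.0, 2.0], 0.6)]
sieve [([566.0, -628.0, 25.0], 0.67)]
([480.767, -155.031, 0.214], -65.9)
(310, 800, 3)
```

View pics/r7.png

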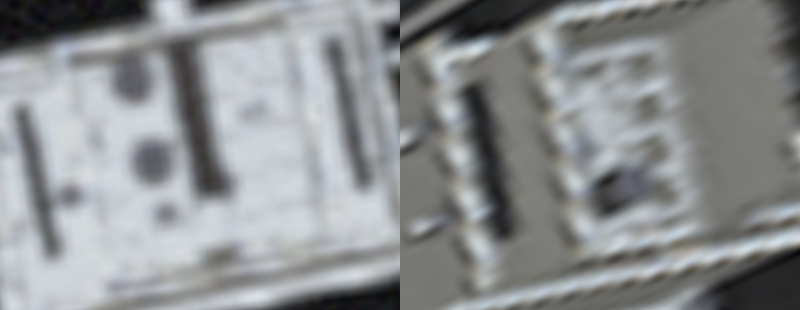

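Run:
```python
from st import *
from fit import pts
def sf(k,p,z,h=50,s=.25,c="top"):
    g=cv2.imread(f"pics/{c}{k}.png"); r=np.arange(h,-h,-s); U,V=np.meshgrid(r,r,indexing="ij") # rows x falling, cols y falling
    uv=proj(c,pts(p,z,U.ravel(),V.ravel())).astype(np.float32)
    return cv2.remap(g,uv[:,0].reshape(U.shape),uv[:,1].reshape(U.shape),cv2.INTER_CUBIC)
p0=(481.,-147.5,.197);p6=(480.8,-155.,.197)
out=[]
for k,p in((0,p0),(6,p6)):
    a=sf(k,p,40); g=cv2.GaussianBlur(a[:,:,1],(0,0),4).astype(int)
    # local dark blobs
    e=cv2.erode(g.astype(np.float32),np.ones((33,33)))
    L=[(int(g[i,j]),round(50-.25*i,1),round(50-.25*j,1)) for i,j in zip(*np.where((g==e)&(g<175))) if 16<i<384 and 16<j<384]
    print(k,"(val,xs,ys)",sorted(L)[:22])
    # grid phase of hole/bar pattern (highpass), masks darks
    f=a[:,:,1].astype(float); f[f<150]=np.nan; f-=np.nanmean(f)
    for ax in(0,1):
        q=np.nanmean(f,axis=1-ax); x=50-.25*np.arange(400); m=abs(x)<46
        w=np.nansum(q[m]*np.exp(2j*np.pi*x[m]/19)); print("phase of bright, mm",round(float(np.angle(w)/2/np.pi*19),2),round(abs(w),0))
    out.append(cv2.convertScaleAbs(a,alpha=1.6,beta=-150))
cv2.imwrite("pics/r8.png",np.hstack(out))
```

```text
0 (val,xs,ys) [(57, np.float64(-8.0), np.float64(-2.2)), (57, np.float64(-8.0), np.float64(-2.0)), (57, np.float64(-8.0), np.float64(-1.8)), (57, np.float64(-7.8), np.float64(-2.5)), (57, np.float64(-7.8), np.float64(-2.2)), (57, np.float64(-7.8), np.float64(-2.0)), (57, np.float64(-7.8), np.float64(-1.8)), (57, np.float64(-7.8), np.float64(-1.5)), (57, np.float64(-7.5), np.float64(-2.8)), (57, np.float64(-7.5), np.float64(-2.5)), (57, np.float64(-7.5), np.float64(-2.2)), (57, np.float64(-7.5), np.float64(-2.0)), (57, np.float64(-7.5), np.float64(-1.8)), (57, np.float64(-7.5), np.float64(-1.5)), (57, np.float64(-7.2), np.float64(-2.8)), (57, np.float64(-7.2), np.float64(-2.5)), (57, np.float64(-7.2), np.float64(-2.2)), (57, np.float64(-7.2), np.float64(-2.0)), (57, np.float64(-7.2), np.float64(-1.8)), (57, np.float64(-7.2), np.float64(-1.5)), (57, np.float64(-7.0), np.float64(-2.8)), (57, np.float64(-7.0), np.float64(-2.5))]
phase of bright, mm 2.52 999.0
phase of bright, mm -1.75 793.0
6 (val,xs,ys) [(57, np.float64(-7.5), np.float64(-2.2)), (57, np.float64(-7.2), np.float64(-2.8)),
[... 204 characters left out ...]
2.5)), (57, np.float64(-7.0), np.float64(-2.2)), (57, np.float64(-7.0), np.float64(-2.0)), (57, np.float64(-7.0), np.float64(-1.8)), (57, np.float64(-6.8), np.float64(-3.0)), (57, np.float64(-6.8), np.float64(-2.8)), (57, np.float64(-6.8), np.float64(-2.5)), (57, np.float64(-6.8), np.float64(-2.2)), (57, np.float64(-6.8), np.float64(-2.0)), (57, np.float64(-6.8), np.float64(-1.8)), (57, np.float64(-6.5), np.float64(-3.0)), (57, np.float64(-6.5), np.float64(-2.8)), (57, np.float64(-6.5), np.float64(-2.5)), (57, np.float64(-6.5), np.float64(-2.2)), (57, np.float64(-6.5), np.float64(-2.0)), (57, np.float64(-6.5), np.float64(-1.8))]
phase of bright, mm 5.47 777.0
phase of bright, mm -0.95 1103.0
```

View pics/r8.png

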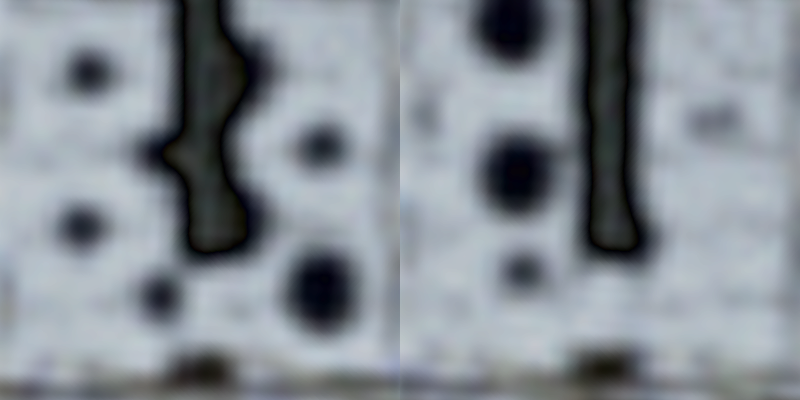

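Left panel, at the start: the small ones sit on bar crossings at (88,72), (320,147), (82,228), (158,297) and (155,153).
Right panel, now: three full-size cylinders at (512,28), (517,175) and (635,240). The paler small spots at (522,272), (712,120) and (425,115) lie inside or under holes, so they are below on the receiver floor. A fourth small one lies outside the sieve. I'll regrip and give a few extra seconds of shaking as insurance.

Emit:
{"fn": "arm_command", "kwargs": {"rows": "0 0 0 0 -3.5 0 0.3;0 0 0 0 -3.5 0 0.3;0 0 0 0 -3.5 0 0.3;0 0 0 0 -3.5 0 0.3;0 0 0 0 -3.5 0 0.3;0 0 0 0 -3.5 0 0.3;0 0 0 0 -3 0 0.3;0 0 0 0 -3 0 0.3;0 0 0 0 0 0 0.3;0 0 0 0 0 0 0.3"}}

```text
clock: 32.97
ee_pos: [481.2, -158.0, 188.9]
eef_rot: [-0.095, 0.995, -0.001, -0.0]
ft_force: [0.8, -0.1, 0.3]
finger_gap: 55.7
gripper_force: 0.0
```

Emit:
{"fn": "arm_command", "kwargs": {"rows": "0 0 0 -0.09 0.28 2.5 0.3;0 0 0 0 0 2.5 0.3;0 0 0 0 0 2 0.3;0 0 0 0 0 1 0;0 0 0 0 0 0 -0.3;0 0 0 0 0 0 -0.6;0 0 0 0 0 0 -1;0 0 0 0 0 0 -1;0 0 0 0 0 0 -1"}}

```text
clock: 33.72
ee_pos: [482.4, -152.5, 110.0]
eef_rot: [-0.098, 0.995, -0.001, 0.0]
ft_force: [0.5, 0.0, -4.3]
finger_gap: 13.3
gripper_force: 61.0
```

Run:
```python
from st import *
show()
```

```text
{'clock': 33.72, 'ee_pos': [482.44, -152.51, 109.96], 'ft_force': [0.48, 0.02, -4.25], 'wrist_torque': [-0.03, 0.03, 0.03], 'gripper_force': 60.98, 'finger_gap': 13.28} yaw -2.945 z [ 0.001 -0.002 -1.   ] q [-0.44  0.01 -0.21  1.35 -0.   -0.63]
```

Emit:
{"fn": "arm_command", "kwargs": {"rows": "0 0 0 0 0 0.16 -1;0 0 0 0 0.78 0 -1;0 0 0 0 0.78 0 -1;0 0 0 0 -1.2 0 -1;0 0 0 0 -1.2 0 -1;0 0 0 0 -1.2 0 -1"}}

```text
clock: 34.22
ee_pos: [486.6, -169.5, 109.8]
eef_rot: [-0.099, 0.995, 0.003, 0.001]
ft_force: [-6.1, 13.8, 9.4]
finger_gap: 13.2
gripper_force: 62.7
```

Emit:
{"fn": "arm_command", "kwargs": {"rows": "0 0 0 0 1.2 0 -1;0 0 0 0 1.2 0 -1;0 0 0 0 1.2 0 -1;0 0 0 0 -1.2 0 -1;0 0 0 0 -1.2 0 -1;0 0 0 0 -1.2 0 -1"}}

```text
clock: 34.72
ee_pos: [486.6, -169.0, 109.8]
eef_rot: [-0.099, 0.995, 0.003, 0.002]
ft_force: [-5.8, 16.9, 11.8]
finger_gap: 13.2
gripper_force: 63.1
```

Emit:
{"fn": "arm_command", "kwargs": {"rows": "0 0 0 0.15 1.2 -0.05 -1;0 0 0 0 1.2 0 -1;0 0 0 0 1.3 0 -1;0 0 0 0 -1.2 0 -1;0 0 0 0 -1.2 0 -1;0 0 0 0 -1.2 0 -1;0 0 0 0 1.2 0 -1;0 0 0 0 1.2 0 -1;0 0 0 0 1.2 0 -1;0 0 0 0 -1.2 0 -1;0 0 0 0 -1.2 0 -1;0 0 0 0 -1.2 0 -1"}}

```text
clock: 35.72
ee_pos: [484.5, -168.0, 109.7]
eef_rot: [-0.099, 0.995, 0.003, 0.001]
ft_force: [-3.9, 15.0, 24.0]
finger_gap: 13.4
gripper_force: 66.1
```

Emit:
{"fn": "arm_command", "kwargs": {"rows": "0 0 0 0 1.2 0 -1;0 0 0 0 1.2 0 -1;0 0 0 0 1.2 0 -1;0 0 0 0 -1.2 0 -1;0 0 0 0 -1.2 0 -1;0 0 0 0 -1.2 0 -1;0 0 0 0 1.2 0 -1;0 0 0 0 1.2 0 -1;0 0 0 0 1.2 0 -1;0 0 0 0 -1.2 0 -1;0 0 0 0 -1.2 0 -1;0 0 0 0 -1.2 0 -1"}}

```text
clock: 36.72
ee_pos: [484.6, -168.2, 109.7]
eef_rot: [-0.099, 0.995, 0.004, 0.001]
ft_force: [-3.5, 16.9, 26.4]
finger_gap: 13.4
gripper_force: 66.5
```

Emit:
{"fn": "arm_command", "kwargs": {"rows": "0 0 0 0 1.2 0 -1;0 0 0 0 1.2 0 -1;0 0 0 0 1.2 0 -1;0 0 0 0 -1.2 0 -1;0 0 0 0 -1.2 0 -1;0 0 0 0 -1.2 0 -1;0 0 0 0 1.2 0 -1;0 0 0 0 1.2 0 -1;0 0 0 0 1.2 0 -1;0 0 0 0 -1.2 0 -1;0 0 0 0 -1.2 0 -1;0 0 0 0 -1.2 0 -1"}}

```text
clock: 37.72
ee_pos: [484.6, -168.2, 109.7]
eef_rot: [-0.1, 0.995, 0.004, 0.001]
ft_force: [-4.2, 17.6, 27.2]
finger_gap: 12.9
gripper_force: 66.5
```

Emit:
{"fn": "arm_command", "kwargs": {"rows": "0 0 0 0 0.6 0 -1;0 0 0 0 0.7 0 -1;0 0 0 0 0.5 0 -1;0 0 0 0 0 0 -1;0 0 0 0 0 0 -1;0 0 0 0 0 0 -1"}}

```text
clock: 38.22
ee_pos: [482.6, -157.0, 110.0]
eef_rot: [-0.098, 0.995, -0.003, 0.002]
ft_force: [0.9, -4.1, 4.7]
finger_gap: 13.0
gripper_force: 62.5
```

Run:
```python
from st import *
show()
```

```text
{'clock': 38.22, 'ee_pos': [482.63, -157.03, 110.04], 'ft_force': [0.87, -4.13, 4.67], 'wrist_torque': [-0.89, -0.0, 0.04], 'gripper_force': 62.53, 'finger_gap': 13.01} yaw -2.946 z [ 0.004 -0.006 -1.   ] q [-0.44  0.01 -0.21  1.35 -0.   -0.64]
```

Emit:
{"fn": "arm_command", "kwargs": {"rows": "0 0 0 0 0 -0.3 -1;0 0 0 0 0 -0.6 -1;0 0 0 0 0 -1 -1;0 0 0 0 0 -1.2 -1;0 0 0 0 0 -1.2 -1;0 0 0 0 0 -1.2 -1;0 0 0 0 0 -1.2 -1;0 0 0 0 0 -0.8 -1;0 0 0 0 0 -0.4 -1;0 0 0 0 0 0 -1;0 0 0 0 0 0 -1"}}

```text
clock: 39.13
ee_pos: [480.9, -154.0, 187.4]
eef_rot: [-0.098, 0.995, -0.001, 0.0]
ft_force: [-0.4, -0.5, -7.1]
finger_gap: 13.1
gripper_force: 60.6
```

Run:
```python
from st import *
show()
for c in("top","scene"): cv2.imwrite(f"pics/{c}7.png",capture(c))
```

```text
{'clock': 39.13, 'ee_pos': [480.94, -153.98, 187.41], 'ft_force': [-0.45, -0.46, -7.07], 'wrist_torque': [-0.03, 0.03, -0.01], 'gripper_force': 60.63, 'finger_gap': 13.07} yaw -2.945 z [ 0.    -0.002 -1.   ] q [-0.44 -0.01 -0.08  1.5  -0.   -0.64]
```

Emit:
{"fn": "arm_command", "kwargs": {"rows": "0 0 0 -0.25 1 0 -1;0 0 0 -0.49 2 0 -1;0 0 0 -0.67 2.75 0 -1;0 0 0 -0.73 3 0 -1;0 0 0 -0.73 3 0 -1;0 0 0 -0.73 3 0 -1;0 0 0 -0.73 3 0 -1;0 0 0 -0.73 3 0 -1;0 0 0 -0.73 3 0 -1;0 0 0 -0.61 2.5 0 -1;0 0 0 -0.49 2 0 -1;0 0 0 -0.24 1 0 -1"}}

```text
clock: 40.23
ee_pos: [492.7, 150.2, 185.9]
eef_rot: [-0.1, 0.995, 0.0, -0.001]
ft_force: [-0.8, -0.5, -7.2]
finger_gap: 12.9
gripper_force: 60.6
```

Emit:
{"fn": "arm_command", "kwargs": {"rows": "0 0 0.015 0 0 1 -1;0 0 0 0 0 1.5 -1;0 0 0 0 0 1.5 -1;0 0 0 0 0 0.7 -1;0 0 0 0 0 0 -1;0 0 0 0 0 0 -1"}}

```text
clock: 40.73
ee_pos: [493.1, 146.0, 138.8]
eef_rot: [-0.09, 0.996, -0.001, -0.001]
ft_force: [0.3, -0.4, -8.1]
finger_gap: 13.1
gripper_force: 60.7
```

Run:
```python
from st import *
s,m=show()
im={c:capture(c) for c in("top","scene")}
for c in im: cv2.imwrite(f"pics/{c}8.png",im[c])
c="scene"
# sieve outline and tray in scene: print where bright/dark edges along tray-frame lines, using empty-picture scene0 for tray
from fit import *
load({"scene":cv2.imread("pics/scene0.png"),"top":cv2.imread("pics/top0.png")})
# explicit tray model: near edges base z=0, far edges lip z=17, both half 63
t=np.linspace(-1,1,60)
def E(c,p,h,far,near):
    f=0
    for sgn in(1,-1):
        for d,a in((-1,h-2),(-1,h-2)) : pass
    return f
def cost(p,c,near,h=63):
    # near: dict of side-> z
    f=0
    for (ax,sg),z in near.items():
        for o,w in((2,1),(-2,-1)):
            e=sg*(h+o)+0*t; l=(h-6)*t
            f+=w*samp(c,pts(p,z,e if ax==0 else l,l if ax==0 else e)).mean()
    return f
sides={"top":{(0,-1):0,(1,-1):0,(0,1):17,(1,1):17},"scene":{(0,-1):0,(1,1):0,(0,1):17,(1,-1):17}}
S=[(493+a,147+b,.18) for a in(-4,0,4) for b in(-4,0,4)]
for c in sides: print(c,best(lambda p:cost(p,c,sides[c]),S,[3,3,.03]))
print("both",best(lambda p:cost(p,"top",sides["top"])+cost(p,"scene",sides["scene"]),S,[3,3,.03]))
```

```text
{'clock': 40.73, 'ee_pos': [493.07, 145.96, 138.82], 'ft_force': [0.27, -0.44, -8.07], 'wrist_torque': [-0.06, -0.01, 0.01], 'gripper_force': 60.65, 'finger_gap': 13.15} yaw -2.962 z [-0.002 -0.003 -1.   ] q [ 0.16  0.03 -0.14  1.41 -0.   -0.02]
top ([492.726, 145.129, 0.178], -244.5)
scene ([491.056, 147.607, 0.19], -284.2)
both ([491.456, 147.106, 0.19], -516.6)
```

Emit:
{"fn": "arm_command", "kwargs": {"rows": "0 0 0 0 0 1 -1;0 0 0 0 0 1.2 -1;0 0 0 0 0 1.2 -1;0 0 0 0 0 0.7 -1;0 0 0 0 0 0 -1;0 0 0 0 0 0 -1"}}

```text
clock: 41.33
ee_pos: [492.6, 146.5, 97.2]
eef_rot: [-0.09, 0.996, -0.001, -0.001]
ft_force: [0.5, 0.6, -7.1]
finger_gap: 13.1
gripper_force: 60.6
```

Emit:
{"fn": "arm_command", "kwargs": {"rows": "0 0 0 0 0 0.15 -1;0 0 0 0 0 0.15 -1;0 0 0 0 0 0.15 -1;0 0 0 0 0 0 -1"}}

```text
clock: 41.67
ee_pos: [494.0, 146.7, 94.4]
eef_rot: [-0.09, 0.996, -0.001, 0.0]
ft_force: [0.0, -0.1, -6.6]
finger_gap: 13.3
gripper_force: 60.6
```

Emit:
{"fn": "arm_command", "kwargs": {"rows": "0 0 0 0 0 0.15 -1;0 0 0 0 0 0.15 -1;0 0 0 0 0 0 -1"}}

```text
clock: 41.92
ee_pos: [493.7, 146.6, 90.9]
eef_rot: [-0.09, 0.996, -0.001, -0.0]
ft_force: [-0.1, 0.3, -6.9]
finger_gap: 13.4
gripper_force: 60.6
```

Emit:
{"fn": "arm_command", "kwargs": {"rows": "0 0 0 0 0 0.15 -1;0 0 0 0 0 0.15 -1;0 0 0 0 0 0 -1"}}

```text
clock: 42.17
ee_pos: [494.2, 146.6, 89.5]
eef_rot: [-0.091, 0.996, -0.001, 0.001]
ft_force: [-2.7, -1.2, -1.5]
finger_gap: 13.5
gripper_force: 61.4
```

Emit:
{"fn": "arm_command", "kwargs": {"rows": "0 0 0 0 0 0.12 -1;0 0 0 0 0 0.12 -1;0 0 0 0 0 0 -1"}}

```text
clock: 42.42
ee_pos: [494.2, 146.4, 89.1]
eef_rot: [-0.091, 0.996, -0.001, 0.001]
ft_force: [-7.0, -3.3, 8.6]
finger_gap: 13.1
gripper_force: 63.0
```

Emit:
{"fn": "arm_command", "kwargs": {"rows": "0 0 0 0 0 -0.15 -1;0 0 0 0.13 -0.02 0 -1;0 0 0 0.13 -0.03 0 -1;0 0 0 0 0 0 -1"}}

```text
clock: 42.75
ee_pos: [491.0, 145.6, 86.3]
eef_rot: [-0.09, 0.996, -0.001, -0.0]
ft_force: [0.1, -0.9, -8.1]
finger_gap: 12.9
gripper_force: 60.6
```

Emit:
{"fn": "arm_command", "kwargs": {"rows": "0 0 0 0 0 0.12 -1;0 0 0 0 0 0.12 -1;0 0 0 0 0 0 -1"}}

```text
clock: 43.0
ee_pos: [490.5, 145.5, 83.3]
eef_rot: [-0.09, 0.996, -0.001, -0.001]
ft_force: [0.2, -0.3, -7.6]
finger_gap: 13.2
gripper_force: 60.6
```

Emit:
{"fn": "arm_command", "kwargs": {"rows": "0 0 0 0 0 0.12 -1;0 0 0 0 0 0.12 -1;0 0 0 0 0 0 -1"}}

```text
clock: 43.25
ee_pos: [491.1, 145.6, 81.9]
eef_rot: [-0.09, 0.996, -0.001, -0.0]
ft_force: [-1.2, 0.6, -6.1]
finger_gap: 13.4
gripper_force: 60.6
```

Emit:
{"fn": "arm_command", "kwargs": {"rows": "0 0 0 0 0 0.1 -1;0 0 0 0 0 0.08 -1;0 0 0 0 0 0 -1"}}

```text
clock: 43.5
ee_pos: [491.3, 145.6, 80.5]
eef_rot: [-0.09, 0.996, -0.001, -0.0]
ft_force: [0.5, -0.3, -7.0]
finger_gap: 12.9
gripper_force: 60.6
```

Run:
```python
from st import *
show()
```

```text
{'clock': 43.5, 'ee_pos': [491.31, 145.65, 80.52], 'ft_force': [0.54, -0.33, -7.03], 'wrist_torque': [0.02, 0.07, -0.03], 'gripper_force': 60.63, 'finger_gap': 12.91} yaw -2.96 z [ 0.    -0.002 -1.   ] q [ 0.16  0.04 -0.23  1.29 -0.   -0.02]
```

Emit:
{"fn": "arm_command", "kwargs": {"rows": "0 0 0 0 0 0.1 -1;0 0 0 0 0 0.1 -1;0 0 0 0 0 0 -1"}}

```text
clock: 43.75
ee_pos: [491.3, 145.6, 78.5]
eef_rot: [-0.09, 0.996, -0.001, -0.0]
ft_force: [0.3, 0.9, -7.4]
finger_gap: 13.5
gripper_force: 60.6
```

Emit:
{"fn": "arm_command", "kwargs": {"rows": "0 0 0 0 0 0.08 -1;0 0 0 0 0 0 -1"}}

```text
clock: 43.92
ee_pos: [491.5, 145.6, 78.0]
eef_rot: [-0.09, 0.996, -0.001, 0.0]
ft_force: [0.2, 0.4, -7.1]
finger_gap: 13.5
gripper_force: 60.6
```

Emit:
{"fn": "arm_command", "kwargs": {"rows": "0 0 0 0 0 0.08 -1;0 0 0 0 0 0 -1"}}

```text
clock: 44.08
ee_pos: [491.5, 145.5, 77.9]
eef_rot: [-0.09, 0.996, -0.001, 0.0]
ft_force: [-2.1, -1.1, -2.5]
finger_gap: 13.1
gripper_force: 61.3
```

Emit:
{"fn": "arm_command", "kwargs": {"rows": "0 0 0 0 0 0.08 -1;0 0 0 0 0 0 -1"}}

```text
clock: 44.25
ee_pos: [491.6, 145.4, 77.8]
eef_rot: [-0.09, 0.996, -0.001, 0.001]
ft_force: [-4.3, -3.2, 4.6]
finger_gap: 13.1
gripper_force: 62.2
```

Emit:
{"fn": "arm_command", "kwargs": {"rows": "0 0 0 0 0 0.05 -1;0 0 0 0 0 0 -1"}}

```text
clock: 44.42
ee_pos: [491.6, 145.3, 77.8]
eef_rot: [-0.09, 0.996, -0.001, 0.001]
ft_force: [-4.3, -4.2, 5.4]
finger_gap: 13.2
gripper_force: 62.5
```

Run:
```python
from st import *
show()
```

```text
{'clock': 44.42, 'ee_pos': [491.6, 145.35, 77.78], 'ft_force': [-4.35, -4.19, 5.37], 'wrist_torque': [-0.26, 1.2, 0.07], 'gripper_force': 62.54, 'finger_gap': 13.16} yaw -2.961 z [ 0.001 -0.002 -1.   ] q [ 0.16  0.05 -0.24  1.29 -0.   -0.02]
```

Emit:
{"fn": "arm_command", "kwargs": {"rows": "0 0 0 0 0 0 -0.6;0 0 0 0 0 0 -0.3;0 0 0 0 0 0 0;0 0 0 0 0 0 0.2;0 0 0 0 0 0 0.2;0 0 0 0 0 -1 0.2;0 0 0 0 0 -2 0.2;0 0 0 0 0 -3 0.2;0 0 0 0 0 -3 0.2;0 0 0 0 0 -3 0.2;0 0 0 0 0 0 0.2"}}

```text
clock: 45.33
ee_pos: [495.1, 146.5, 204.1]
eef_rot: [-0.091, 0.996, -0.001, 0.007]
ft_force: [1.1, -0.1, 1.2]
finger_gap: 51.3
gripper_force: 0.0
```

Emit:
{"fn": "arm_command", "kwargs": {"rows": "0 0 0 0 -3 0 0.2;0 0 0 0 -3.5 0 0.2;0 0 0 0 -3.5 0 0.2;0 0 0 0 -3.5 0 0.2;0 0 0 0 -3.5 0 0.2;0 0 0 0 -3.5 0 0.2;0 0 0 0 -3.5 0 0.2;0 0 0 0 -3.5 0 0.2;0 0 0 0 -3.5 0 0.2;0 0 0 0 -3.5 0 0.2;0 0 0 0 -3.5 0 0.2;0 0 0 0 -3.5 0 0.2"}}

```text
clock: 46.33
ee_pos: [566.3, -264.1, 196.9]
eef_rot: [-0.09, 0.996, -0.001, 0.0]
ft_force: [0.8, 0.1, 0.4]
finger_gap: 51.5
gripper_force: 0.0
```

Run:
```python
from st import *
from fit import *
show()
im={c:capture(c) for c in("top","scene")}
for c in im: cv2.imwrite(f"pics/{c}9.png",im[c])
for c in("top","scene"):
  for q in("sieve","worn_0_center","full_0_center","receiver"):
    print(c,q,[(np.round(d["centre"],0).tolist(),round(d["confidence"],2)) for d in recognise(c,q)][:6])
load(im);print(grip("top",96,492,146))
def blobs(name,z,cx,cy,th,hx,hy):
    s=.5;U,V=np.meshgrid(np.arange(hx,-hx,-s),np.arange(hy,-hy,-s),indexing="ij")
    uv=proj("top",pts((cx,cy,th),z,U.ravel(),V.ravel())).astype(np.float32)
    g=cv2.remap(im["top"],uv[:,0].reshape(U.shape),uv[:,1].reshape(U.shape),cv2.INTER_CUBIC)[:,:,1]
    k=cv2.GaussianBlur(g,(0,0),2);med=np.median(k)
    n,l,st,ce=cv2.connectedComponentsWithStats((k<med-25).astype(np.uint8))
    print(name,"median",med);[print("  xs %.0f ys %.0f area %.0f min %d"%(hx-s*ce[i][1],hy-s*ce[i][0],st[i,4]*s*s,k[l==i].min())) for i in range(1,n) if st[i,4]*s*s>20]
blobs("sieve",8,492,146,.18,48,48)
blobs("receiver",8,482,-150,.19,55,88)
```

```text
{'clock': 46.33, 'ee_pos': [566.29, -264.15, 196.95], 'ft_force': [0.81, 0.06, 0.39], 'wrist_torque': [0.0, -0.04, 0.02], 'gripper_force': 0.0, 'finger_gap': 51.51} yaw -2.961 z [ 0.001 -0.002 -1.   ] q [-0.54  0.3   0.29  1.56 -0.   -0.72]
top sieve [([567.0, -625.0, 26.0], 0.84), ([492.0, 141.0, 38.0], 0.77)]
top worn_0_center []
top full_0_center []
top receiver [([451.0, -235.0, 4.0], 0.73)]
scene sieve [([562.0, -593.0, 26.0], 0.87), ([491.0, 152.0, 27.0], 0.77), ([693.0, -101.0, 31.0], 0.32)]
scene worn_0_center []
scene full_0_center []
scene receiver [([478.0, -134.0, 25.0], 0.74), ([692.0, 146.0, 64.0], 0.43)]
([492.676, 142.992, 0.199], -63.8)
sieve median 197.0
  xs 40 ys 39 area 288 min 92
  xs 9 ys 21 area 2202 min 55
  xs -44 ys 0 area 516 min 107
receiver median 186.0
  xs -11 ys -50 area 4616 min 58
```

Emit:
{"fn": "arm_command", "kwargs": {"rows": "0 0 0 2 0 -2 0.2;0 0 0 3.5 -1 -2 0.2;0 0 0 3.5 -1.2 0 0.2;0 0 0 3.5 -1.2 0 0.2;0 0 0 3.5 -1.2 0 0.2;0 0 0 3.5 -1.2 0 0.2;0 0 0 3.5 -1.2 0 0.2;0 0 0 3.5 -1.2 0 0.2;0 0 0 3.5 -1.2 0 0.2;0 0 0 3.5 -1.2 0 0.2;0 0 0 3.5 -1.2 0 0.2;0 0 0 3 -1.2 0 0.2"}}

```text
clock: 47.83
ee_pos: [194.5, -462.3, 237.5]
eef_rot: [-0.091, 0.996, -0.002, 0.0]
ft_force: [0.9, -0.1, 1.2]
finger_gap: 51.2
gripper_force: 0.0
```

Run:
```python
from st import *
from fit import *
show()
im={c:capture(c) for c in("top","scene")}
for c in im: cv2.imwrite(f"pics/{c}10.png",im[c])
def blobs(name,z,cx,cy,th,hx,hy,thr):
    s=.5;U,V=np.meshgrid(np.arange(hx,-hx,-s),np.arange(hy,-hy,-s),indexing="ij")
    uv=proj("top",pts((cx,cy,th),z,U.ravel(),V.ravel())).astype(np.float32)
    g=cv2.remap(im["top"],uv[:,0].reshape(U.shape),uv[:,1].reshape(U.shape),cv2.INTER_CUBIC)[:,:,1]
    k=cv2.GaussianBlur(g,(0,0),2);med=np.median(k)
    n,l,st,ce=cv2.connectedComponentsWithStats((k<med-thr).astype(np.uint8))
    print(name,"median",med);[print("  xs %.0f ys %.0f area %.0f w %.0fx%.0f min %d"%(hx-s*ce[i][1],hy-s*ce[i][0],st[i,4]*s*s,st[i,3]*s,st[i,2]*s,k[l==i].min())) for i in range(1,n) if st[i,4]*s*s>15]
    small=cv2.resize(k,None,fx=1/8,fy=1/8,interpolation=cv2.INTER_AREA)
    print("\n".join("".join("%4d"%v for v in r) for r in small))
blobs("sieve",8,492,146,.18,50,50,40)
blobs("receiver",8,482,-150,.19,56,90,40)
```

```text
{'clock': 47.83, 'ee_pos': [194.53, -462.29, 237.45], 'ft_force': [0.92, -0.05, 1.17], 'wrist_torque': [-0.04, -0.04, -0.0], 'gripper_force': 0.0, 'finger_gap': 51.19} yaw -2.96 z [ 0.    -0.003 -1.   ] q [-1.31 -0.02  0.02  1.6  -0.   -1.49]
sieve median 196.0
  xs 42 ys 41 area 319 w 19x20 min 92
  xs 10 ys 21 area 2026 w 74x49 min 54
  xs -46 ys 0 area 589 w 14x100 min 107
  96  97  97 105 146 184 167 106  66  57  69 123 172 192 198 196 191 190 190 192 194 191 193 202 195
  97  98  97 103 139 179 168 108  69  59  73 133 186 208 211 208 207 207 206 203 201 202 206 210 198
  97  95  94 103 140 183 173 113  69  58  74 132 188 209 210 210 213 214 210 206 203 205 212 215 200
 115 117 115 126 161 193 175 114  69  58  75 132 186 208 210 210 213 213 211 209 209 210 215 216 200
 154 168 164 169 189 202 175 113  71  59  71 127 179 203 208 211 211 207 206 209 210 209 209 210 196
 177 195 194 196 202 205 176 113  69  60  71 125 176 200 206 211 211 204 203 207 208 204 202 201 189
 185 208 209 209 209 206 178 113  69  61  75 134 188 209 210 212 214 211 209 210 210 208 207 205 185
 182 203 205 2
[... 6471 characters left out ...]
6 208 209 211 214 214 213 212 214 210 201 200 208 211 211 211 212 214 214 215 214 207 203 204 204 203 208 209 212 213 210 210 206 197 192 200 205 202 202 194
 198 202 200 193 194 200 204 203 203 206 203 199 200 198 193 187 190 202 204 198 196 196 193 191 191 188 182 183 192 197 196 192 188 185 180 174 172 168 164 166 179 184 179 175 175
 164 163 161 159 167 180 184 181 173 167 162 157 152 145 140 144 152 165 169 163 161 158 150 145 140 134 133 139 149 155 157 154 149 145 143 139 136 136 130 132 141 147 147 147 152
 153 133 130 131 136 145 146 149 148 141 139 140 139 138 139 140 141 147 153 154 154 151 151 152 151 151 155 156 158 158 157 159 160 158 160 166 170 172 170 170 167 169 170 173 175
```

```bash
python3 -c "
from station import *
print(sign_off())"
```

```text
the job is handed in; nothing more can be done
None
```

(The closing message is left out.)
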